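# Index the turntable and hold the camera lens down in the sprung V-block

## Task

First turn the turntable by its upright knob, counter-clockwise seen from above, until the V-block has come out from under the lamp and the table clicks into its quarter-turn detent. Then lay the long lens barrel centred in the V-block, lying along the groove, and press it gently straight down so that the sprung block sinks about a centimetre with the barrel bearing on both sides of the groove. Finish while still pressing and holding it there, with the other things on the bench left where they are.

Things in the scene. Friction and masses are not known exactly. Their poses are not given: they have to be found in the camera images.
- lens: The long lens barrel: black cylinder 52 mm in diameter, 90 mm long, with thin metal rings and a 34 mm wide, 8 mm long mount stub on its -x end; about 0.3 kg. Origin at the centre of the 90 mm, x along it. Starts lying level on one of two alike grey rests, centre 53 mm above the bench, on two rails (tops at 30 mm, 40 mm across both): grip it across from above. Either end may point either way.
- short_lens: A bystander: a barrel of the same look and diameter but only 50 mm long, lying on the other storage rest. Origin at its centre. Leave it alone.
- pivot (a point): Centre of the round aluminium turntable (300 mm wide), on its top face 45 mm above the bench. Its axes are those of the fixed round base (z up) and do not turn with the table. A fixed lamp hood on a post stands on the +y side: 60 mm wide, 65 to 195 mm out from the centre, underside 110 mm and top 150 mm above the bench.
- turntable (a joint): Turntable angle in rad, growing counter-clockwise seen from above. Starts at 0 to 0.45, the V-block under the lamp hood; the detent is at 1.571 (a quarter turn from 0), just before a stop at 1.59. A loose steel pin in a guide on the base's +x side rides up a ramp on the table and drops in behind it at the detent. The table stays where it is left; turning it takes about 1 N at the knob.
- knob_top (a point): Centre of the top of the black upright round knob that turns the table: a post 18 mm in diameter, its top 92 mm above the bench and 47 mm above the table's face, 125 mm from the pivot. It lies in the base's -x direction from the pivot when the angle is 0 and in the -y direction at the detent.
- v_seat (a point): Where the lens centre lies when seated; moves with the V-block. x runs along the groove, outward from the pivot; z up. 100 mm from the pivot, to the base's +y at angle 0 and -x at the detent, 117 mm above the bench with the block up. Steel block 60 mm long, 45 mm wide at the top, 90 degree groove (top edges 16 mm below this): fingers gripping the barrel across pass just outside it.
- nest (a joint): How far the V-block has been pushed down on its springs, in m: 0 up, 0.016 at the bottom stop. It moves straight down and takes about 1.4 N per mm; the lens's own weight sinks it about 2 mm.
- v_left: One side face of the V-groove, to its +y. It moves with the block; origin in the middle of the block's underside.
- v_right: The other side face of the V-groove, to its -y. Origin as for v_left.
- pen: A bystander: green marker pen, 130 mm long, lying. Origin on its underside at mid-length.
- tape: A bystander: roll of card-coloured tape 90 mm in diameter and 24 mm high. Origin under its centre.
- cleaner: A bystander: white bottle 44 mm in diameter and 90 mm high. Origin under its centre.
- driver: A bystander: screwdriver lying on the bench. Origin on its underside.
- cap: A bystander: flat black lens cap, 56 mm in diameter, 12 mm thick. Origin under its centre.
- carton: A bystander: cardboard carton 100 x 75 x 85 mm. Origin under its centre.
There are look-alikes about, which are no part of the job. What is shaped like the lens but green or turquoise is not meant.

How it is judged:
By the outcome, as a careful person would: the job done as asked, in the order asked, and still so for the second after the job is handed in, while the arm keeps its last pose, push and grip.
It also fails if it takes over 58 s, if anything falls off the work surface, if the arm or the gripper's body presses on something with over 40 N, if the wrist force passes 120 N, or if a joint passes its speed limit or range.

## Robot

A 6-joint arm with a two-finger parallel gripper is mounted at the origin on the work surface. World frame = base frame: x ahead of the robot, y to its left, z up, the work surface at z = 0. Lengths are in m, angles in rad, forces in N, time in s.
With the tool pointing down it reaches from about 0.325 to 0.9 m from the base axis. Payload 6.1 kg.
Tool frame: the origin (TCP) lies on the front face of the gripper's body, between the roots of the fingers; the fingertips stand ahead of it and the grasp point (between the pads) lies 51 mm ahead of it (bot.tips_ahead is the x of the fingertips in the tool frame, in m); x points along the fingers, y is the direction in which the jaws open and shut, and the axes are right-handed (so a half turn about x gives the same grasp; the last joint's range is limited). The gripper opens to 87 mm and grips with 3 to 60 N. Pads are 19 mm wide; open, the fingers measure 117 mm over their backs; the gripper's body (75 mm by 190 mm) begins 51 mm behind the grasp point.
Start: joints at [-1.389, 0.22, 1.526, -0, 1.395, -0.126], TCP at [0.189, -0.596, 0.292] pointing down, gripper open.
Joint ranges: [-2.98, 2.98], [-0.91, 2.08], [0.09, 2.57], [-1.24, 4.39], [0.2, 2.65], [-2.68, 2.68]. Speed limits (rad/s): [2.57, 2.57, 3.01, 3.14, 3.14, 3.14].

## Interface

Orientations are given as [roll, pitch, yaw] about the fixed x, y, z axes, in that order (R = Rz(yaw) Ry(pitch) Rx(roll)).
In Python, from cell import bot gives the robot as it stands. The module is installed in compiled form; this text tells all that it offers.
- The arm moves only by the tool step_arm, never from a script. Its arguments are lists of equal length, an entry for each row: "angular": the turn, a rotation vector about the tool's x, y, z in rad, a list of three; "offset": the shift along the tool's x, y, z in cm, a list of three; "gripper": the finger opening in cm, from 0 to 8.7. A call has 1 to 20 rows; each row is the pose to reach, as a shift and turn from the pose commanded when the call began, along the tool's axes at that moment; what a row does not reach only later rows make up. A row lasts 1/8 s, in which the tool goes at most 62.5 mm and 10.7 degrees, less where a joint would pass 70% of its speed; a pose out of reach is approached as far as the arm can. A call with a gripper value outside its range is refused whole. The fingers move at their own pace and stop on an object; "squeeze" is the grip in N (left out, the last holds). Time passes only in rows, so rows that repeat a pose let the fingers close. It gives the time, the measured TCP pose, the force and the opening at its end, in the units of the state.
- bot.get_obs(): the state, without advancing time (a new reading comes with each control period).
- bot.get_image(name): name is "scene" or "top"; returns the picture (420x560x3 uint8, blue, green, red); there is no depth.
- bot.camera_info(name): a dict with "intrinsics" (3x3 intrinsics, pixels), "k1" (the pictures are not rectified: a ray, as slopes to the right and down, at radius r is drawn at 1 + k1 r^2 times it, then the intrinsics apply), "rvec" (rotation vector, rad) and "tvec" (3), from world to camera coordinates, as OpenCV has them. Camera axes: x right, y down, z forward; pixel columns grow to the right and rows downward; lengths in m; the calibration is good to about 2 mm. A picture is of the moment at which its call begins. camera_info takes no time and is no camera call.
- bot.close_job(): hands the job in, once; it reports no verdict.
The state is a dict: "t": time; "qpos": joint angles; "dq": joint speeds; "tau": joint torques, N m; "tool_pos": TCP position; "tool_rot": TCP orientation; "force": force on the tool from outside, world axes, zero at the start; "ft_torque": the same for the moment, N m; "grip_width": finger opening in m.
Only numpy, scipy, OpenCV 4.12 (cv2) and the standard library are available. Lean on these libraries where they do the work, as an engineer would, in place of code of your own. Each camera call takes 0.05 s, during which the arm holds its last target.

## Working session

There is one attempt and no reset: what is moved stays moved. The work goes in short steps, Python scripts to look and compute and a tool call to move; the robot and the scene stay as the last step left them, time stands still between calls to the robot, and variables do not carry over. Pictures are saved under pics/ and viewed, and the job is handed in when it is done.

Besides the shell and the picture viewer there is one more tool, called after "Call:" as a command line: name --argument value ..., lists and objects as JSON in quotes. step_arm: Moves the arm, as the interface text tells. Its arguments: {"type":"object","properties":{"angular":{"type":"array","items":{"type":"array","items":{"type":"number"}}},"offset":{"type":"array","items":{"type":"array","items":{"type":"number"}}},"gripper":{"type":"array","items":{"type":"number"}},"squeeze":{"type":"number"}},"required":["angular","offset","gripper"]}

```bash
mkdir -p pics; python3 - <<'E'
from cell import bot
import cv2
for n in("scene","top"):
    im=bot.get_image(n); cv2.imwrite(f"pics/{n}0.png",im)
    print(n,bot.camera_info(n))
print(bot.get_obs(),bot.tips_ahead)
E
```

```text
scene {'intrinsics': array([[443.0429442 ,   0.        , 277.95569837],
       [  0.        , 443.0429442 , 211.34099281],
       [  0.        ,   0.        ,   1.        ]]), 'k1': -0.13268564667047675, 'rvec': array([ 0.7883621 ,  2.71288314, -0.90531441]), 'tvec': array([ 0.42062944, -0.07350067,  1.22469725])}
top {'intrinsics': array([[499.65029123,   0.        , 276.25382246],
       [  0.        , 499.65029123, 195.03511547],
       [  0.        ,   0.        ,   1.        ]]), 'k1': -0.06269675022518365, 'rvec': array([ 2.20715058, -2.17376632,  0.06174647]), 'tvec': array([-0.11538825,  0.45127496,  1.11775713])}
{'t': 0.1, 'qpos': array([-1.38909583e+00,  2.21156677e-01,  1.52749597e+00,  7.71816457e-06,
        1.39471884e+00, -1.26075281e-01]), 'dq': array([-0.00033678, -0.00035968, -0.00301865, -0.00064856, -0.00122572,
       -0.00038335]), 'tau': array([ 5.65442206e-04, -4.95945704e+01, -3.88519621e+01,  7.01691024e-02,
        5.16138284e-02, -3.81481573e-05]), 'tool_pos': array([ 0.18926981, -0.59518844,  0.29124111]), 'tool_rot': array([-1.70114201,  1.56901747,  1.74822506]), 'force': array([0.12539304, 0.02215075, 0.08666714]), 'ft_torque': array([ 0.00209896, -0.00540767, -0.03857785]), 'grip_width': 0.08698648048283449} 0.0697
```

View pics/scene0.png

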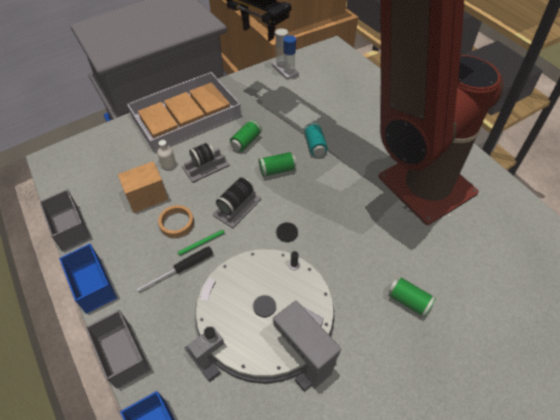

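View pics/top0.png

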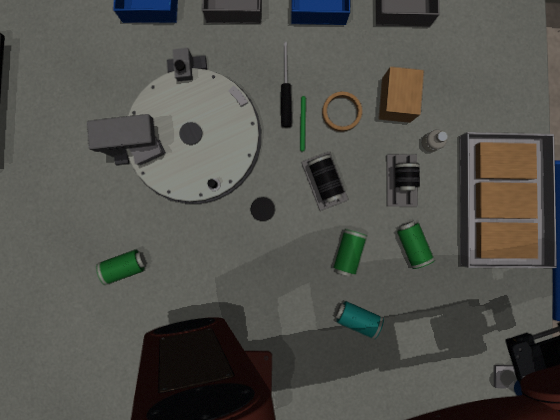

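Scene (both views): the turntable is at top(191,133), the knob at (212,184), the hood at (122,133) and the pin at (181,65). Things that could be taken for the lens:
- long black barrel, top(326,180) / scene(236,196)
- short black barrel, top(405,178) / scene(204,155)
- green cans, top(350,252), (415,245), (121,267)
- turquoise can, top(358,319)

I choose the long black one at (326,180) and will check it in a close crop.

```bash
cat > h.py <<'E'
import numpy as np,cv2
from cell import bot
from scipy.spatial.transform import Rotation as R
def cam(n):
    c=bot.camera_info(n);Rm=cv2.Rodrigues(c['rvec'])[0];return c['intrinsics'],c['k1'],Rm,c['tvec']
def ray(n,uv):
    K,k,Rm,t=cam(n)
    p=cv2.undistortPoints(np.array([[uv]],float),K,np.array([k,0,0,0.]))[0,0]
    return -Rm.T@t, Rm.T@np.array([p[0],p[1],1])
def onz(n,uv,z):
    o,d=ray(n,uv);return o+d*(z-o[2])/d[2]
def proj(n,P):
    K,k,Rm,t=cam(n)
    return cv2.projectPoints(np.atleast_2d(np.array(P,float)),cv2.Rodrigues(Rm)[0],t,K,np.array([k,0,0,0.]))[0][:,0]
def tri(uvs):
    A=0;b=0
    for n,uv in uvs:
        o,d=ray(n,uv);d=d/np.linalg.norm(d);M=np.eye(3)-np.outer(d,d);A=A+M;b=b+M@o
    return np.linalg.solve(A,b)
def crop(src,dst,u0,v0,u1,v1,s):
    im=cv2.imread(src)[v0:v1,u0:u1];cv2.imwrite(dst,cv2.resize(im,None,fx=s,fy=s,interpolation=cv2.INTER_CUBIC))
E
python3 - <<'E'
from h import *
crop("pics/top0.png","pics/c1.png",290,140,430,220,5)
crop("pics/top0.png","pics/c2.png",80,40,270,210,4)
crop("pics/scene0.png","pics/c3.png",180,130,270,230,6)
crop("pics/scene0.png","pics/c4.png",180,230,350,390,3)
E
```

```text
(no output)
```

View pics/c1.png

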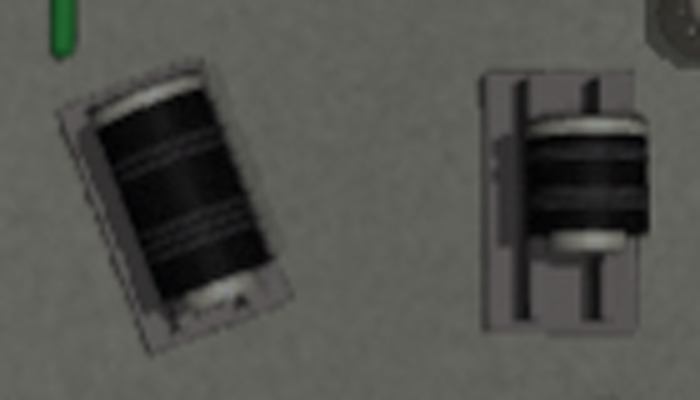

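View pics/c2.png

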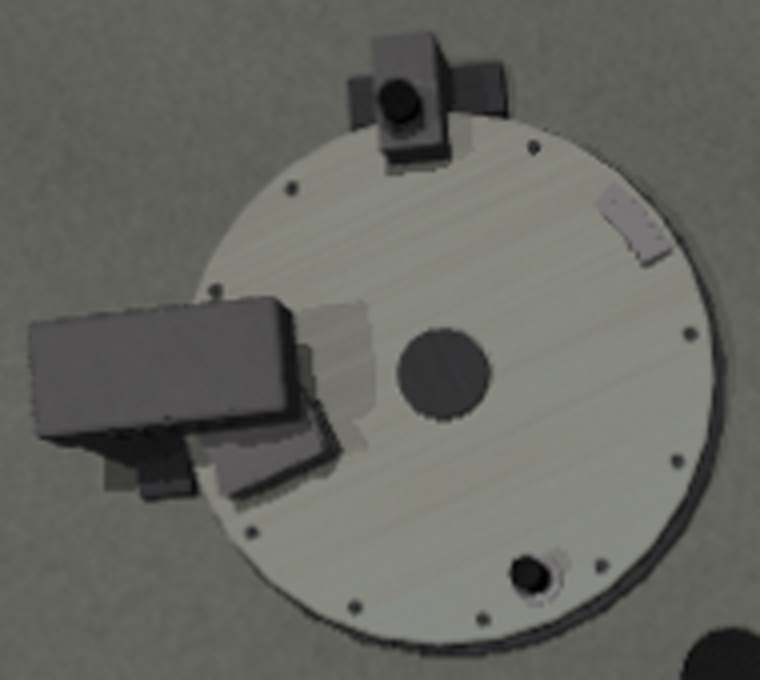

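View pics/c3.png

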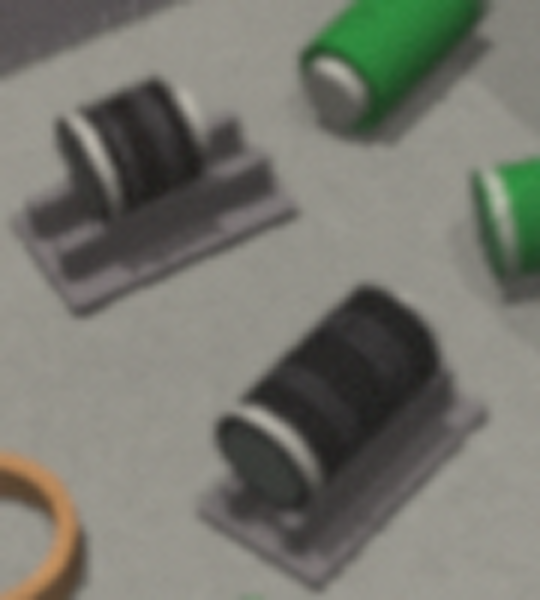

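View pics/c4.png

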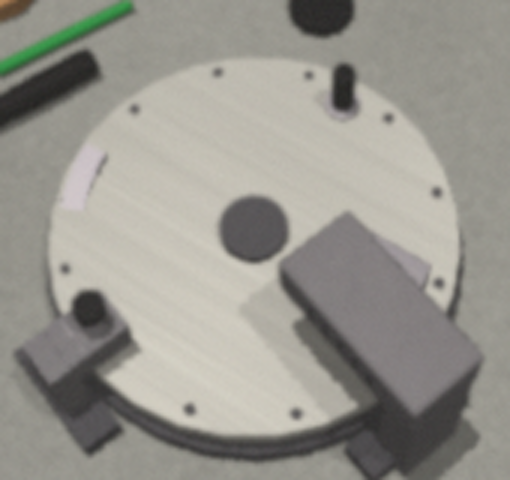

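The crop confirms it: the long barrel with two ring pairs is at top(326,178), with its stub end toward the robot. The barrel at (405,178) is the short one on the other rest.

```bash
python3 - <<'E'
from h import *
np.set_printoptions(precision=4,suppress=True)
T=lambda x,y:(80+x/4-.4,40+y/4-.4)
S=lambda x,y:(180+x/3-.3,230+y/3-.3)
pt=onz("top",T(444,374),.045);ps=onz("scene",S(254,228),.045);print("pivot",pt,ps,tri([("top",T(444,374)),("scene",S(254,228))]))
kt=onz("top",T(529,573),.092);ks=onz("scene",S(343,68),.092);print("knob",kt,ks,np.linalg.norm(kt-pt))
h=[onz("top",T(*p),.150) for p in[(30,324),(276,298),(284,412),(38,436)]]
print("hood",h);a=h[1]-h[0];b=h[2]-h[3];
for d in(a,b):print(np.degrees(np.arctan2(-d[1],-d[0])),np.linalg.norm(d))
hs=[onz("scene",S(*p),.150) for p in[(348,212),(482,358),(415,416),(280,266)]]
print("hoodS",hs)
for d in(hs[1]-hs[0],hs[2]-hs[3]):print(np.degrees(np.arctan2(d[1],d[0])),np.linalg.norm(d))
C=lambda x,y:(290+x/5-.4,140+y/5-.4)
c=[onz("top",C(*p),.055) for p in[(92,112),(203,72),(270,260),(165,300)]]
print("lens",c,np.mean(c,axis=0))
for d in(c[3]-c[0],c[2]-c[1]):print(np.degrees(np.arctan2(d[1],d[0])),np.linalg.norm(d))
r=[onz("top",C(*p),.003) for p in[(55,113),(200,58),(295,295),(153,355)]]
print("rest",np.mean(r,axis=0))
for d in(r[3]-r[0],r[2]-r[1]):print(np.degrees(np.arctan2(d[1],d[0])),np.linalg.norm(d))
m=np.mean(c,axis=0);print("lens px scene",proj("scene",[m[0],m[1],.053]))
E
```

```text
pivot [0.5861 0.0839 0.045 ] [0.5849 0.0818 0.045 ] [0.5856 0.0832 0.0484]
knob [0.4721 0.0276 0.092 ] [0.472  0.0261 0.092 ] 0.13557718763199647
hood [array([0.5904, 0.2773, 0.15  ]), array([0.6049, 0.1516, 0.15  ]), array([0.5468, 0.1455, 0.15  ]), array([0.5332, 0.2707, 0.15  ])]
96.53955902206857 0.12656573082043918
96.19143615936532 0.12592723331395944
hoodS [array([0.5506, 0.1476, 0.15  ]), array([0.5362, 0.273 , 0.15  ]), array([0.591 , 0.2802, 0.15  ]), array([0.6075, 0.1558, 0.15  ])]
96.57633040726391 0.12622769653991409
97.57990656849097 0.12547203037378396
lens [array([ 0.524, -0.177,  0.055]), array([ 0.5424, -0.2255,  0.055 ]), array([ 0.4603, -0.2554,  0.055 ]), array([ 0.4421, -0.2097,  0.055 ])] [ 0.4922 -0.2169  0.055 ]
-158.19997732061626 0.08821860224975611
-159.95679237434535 0.0874503250843529
rest [ 0.4884 -0.2189  0.003 ]
-157.32885763490998 0.11953536518587375
-157.72444365394458 0.11714032740528162
lens px scene [[234.5661 195.5609]]
```

```bash
cat >> h.py <<'E'
def Rd(a):
    c,s=np.cos(a),np.sin(a);return np.array([[0,c,s],[0,s,-c],[-1,0,0.]])
def st():
    o=bot.get_obs();Rm=R.from_euler('xyz',o['tool_rot']).as_matrix();return o,np.array(o['tool_pos']),Rm
def rows(targets,p0=None,R0=None):
    """targets: list of (x,y,z_grasp,jaw deg) -> angular, offset cm"""
    o,p,Rm=st()
    p=p if p0 is None else p0;Rm=Rm if R0 is None else R0
    for x,y,z,a in targets:
        Rt=Rd(np.radians(a));d=Rm.T@(np.array([x,y,z+.051])-p)*100;w=R.from_matrix(Rm.T@Rt).as_rotvec()
        print(np.round(w,3).tolist(),np.round(d,2).tolist())
E
python3 - <<'E'
from h import *
np.set_printoptions(precision=4,suppress=True)
o,p,Rm=st();print(p,Rm,o['qpos'],o['force'])
a=np.degrees(np.arctan2(Rm[1,1],Rm[0,1]));print("jaw",a)
for A in(116.2,296.2-360):
    print(A);rows([(.472,.0268,.24,A),(.472,.0268,.14,A),(.472,.0268,.074,A)])
# lens overlay
im=cv2.imread("pics/scene0.png");im2=cv2.imread("pics/top0.png")
c=np.array([.491,-.218,.053]);a=np.radians(22)
ax=np.array([np.cos(a),np.sin(a),0]);n=np.array([-ax[1],ax[0],0]);up=np.array([0,0,1])
for nme,i in(("scene",im),("top",im2)):
    i=cv2.resize(i,None,fx=5,fy=5,interpolation=cv2.INTER_CUBIC)
    for s in(-.045,.045):
        P=[c+s*ax+.026*(np.cos(t)*n+np.sin(t)*up) for t in np.linspace(0,2*np.pi,60)]
        q=(proj(nme,P)*5+2);cv2.polylines(i,[q.astype(int)],True,(0,0,255),1)
    u=proj(nme,[c])[0]*5;u=u.astype(int);cv2.imwrite(f"pics/lo_{nme}.png",i[u[1]-250:u[1]+250,u[0]-250:u[0]+250])
a=cv2.imread("pics/lo_scene.png");b=cv2.imread("pics/lo_top.png");cv2.imwrite("pics/lo.png",cv2.resize(np.hstack([a,b]),(800,400)))
E
```

```text
[ 0.1893 -0.5952  0.2912] [[-0.0003  0.3029 -0.953 ]
 [ 0.0018 -0.953  -0.3029]
 [-1.     -0.0018 -0.0002]] [-1.3891  0.2212  1.5275  0.      1.3947 -0.1261] [0.1254 0.0222 0.0867]
jaw -72.36581312890705
116.2
[2.992, 0.003, 0.001] [0.12, -50.71, -45.79]
[2.992, 0.003, 0.001] [10.12, -50.69, -45.78]
[2.992, 0.003, 0.001] [16.72, -50.68, -45.78]
-63.80000000000001
[-0.15, -0.0, 0.002] [0.12, -50.71, -45.79]
[-0.15, -0.0, 0.002] [10.12, -50.69, -45.78]
[-0.15, -0.0, 0.002] [16.72, -50.68, -45.78]
```

View pics/lo.png

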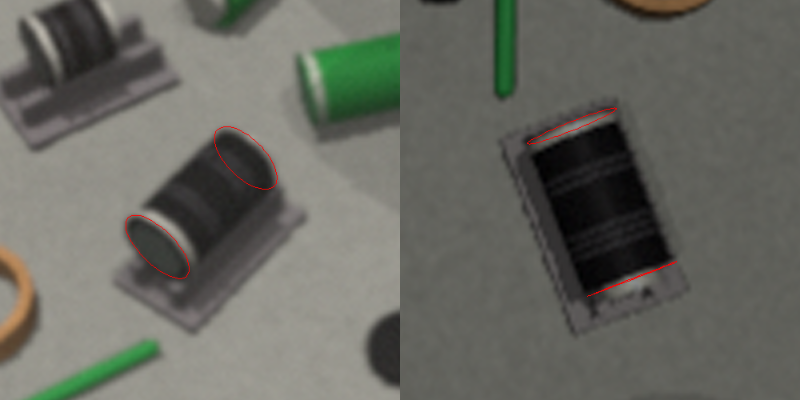

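The overlay fits the barrel in both views: lens at (0.491, -0.218), yaw 22°. Now I move above the knob.

Call:
step_arm --angular '[[-0.01, 0, 0], [-0.02, 0, 0], [-0.03, 0, 0], [-0.04, 0, 0], [-0.05, 0, 0], [-0.06, 0, 0], [-0.08, 0, 0], [-0.09, 0, 0], [-0.1, 0, 0], [-0.11, 0, 0], [-0.12, 0, 0], [-0.13, 0, 0], [-0.14, 0, 0], [-0.15, 0, 0.002], [-0.15, 0, 0.002], [-0.15, 0, 0.002]]' --offset '[[0, -3, -2.7], [0, -6.5, -5.9], [0, -10.5, -9.5], [0, -14.5, -13.1], [0, -18.5, -16.7], [0, -22.5, -20.3], [0, -26.5, -23.9], [0, -30.5, -27.5], [0, -34.5, -31.1], [0, -38.5, -34.7], [0, -42.5, -38.3], [0, -46, -41.5], [0, -49, -44.2], [0.1, -50.7, -45.8], [0.1, -50.7, -45.8], [0.1, -50.7, -45.8]]' --gripper '[4.5, 4.5, 4.5, 4.5, 4.5, 4.5, 4.5, 4.5, 4.5, 4.5, 4.5, 4.5, 4.5, 4.5, 4.5, 4.5]' --squeeze 8

```text
t: 2.1
tool_pos: [0.4718, 0.0259, 0.2909]
tool_rot: [1.033, 1.569, -1.651]
force: [-0.3, -0.0, 0.7]
grip_width: 0.0449
```

```bash
python3 - <<'E'
from h import *
np.set_printoptions(precision=4,suppress=True)
o,p,Rm=st();print(p,np.degrees(np.arctan2(Rm[1,1],Rm[0,1])))
rows([(.472,.0268,.14,-63.8),(.472,.0268,.073,-63.8)])
for n in("scene","top"): cv2.imwrite(f"pics/{n}1.png",bot.get_image(n))
a=cv2.imread("pics/scene1.png")[170:380,150:430];b=cv2.imread("pics/top1.png")[40:250,60:340]
cv2.imwrite("pics/m1.png",cv2.resize(np.vstack([a,b]),None,fx=1.4,fy=1.4))
E
```

```text
[0.4718 0.0259 0.2909] -63.77232213319593
[0.0, 0.001, -0.002] [9.99, -0.09, -0.07]
[0.0, 0.001, -0.002] [16.69, -0.11, -0.08]
```

View pics/m1.png

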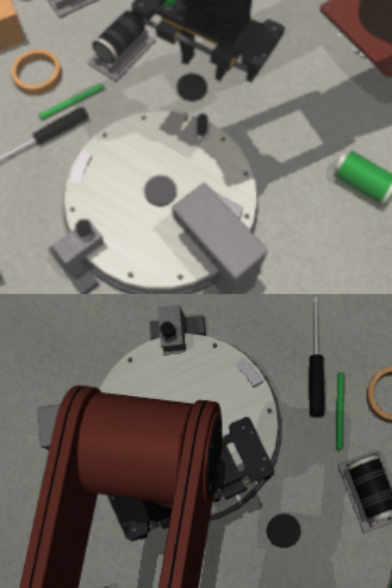

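The open fingers straddle the knob, which shows in the scene crop at (202,125). I descend.

Call:
step_arm --angular '[[0, 0, 0], [0, 0, 0], [0, 0, 0], [0, 0, 0], [0, 0, 0], [0, 0, 0], [0, 0, 0]]' --offset '[[4, 0, 0], [8, -0.1, 0], [11, -0.1, 0], [13, -0.1, -0.1], [15, -0.1, -0.1], [16.7, -0.1, -0.1], [16.7, -0.1, -0.1]]' --gripper '[4.5, 4.5, 4.5, 4.5, 4.5, 4.5, 4.5]'

```text
t: 3.08
tool_pos: [0.4717, 0.0269, 0.123]
tool_rot: [0.196, 1.568, -2.489]
force: [0.6, -0.1, -0.5]
grip_width: 0.045
```

Call:
step_arm --angular '[[0, 0, 0], [0, 0, 0], [0, 0, 0], [0, 0, 0], [0, 0, 0], [0, 0, 0]]' --offset '[[0, 0, 0], [0, 0, 0], [0, 0, 0], [0, 0, 0], [0, 0, 0], [0, 0, 0]]' --gripper '[1, 1, 1, 1, 1, 1]'

```text
t: 3.82
tool_pos: [0.4731, 0.0273, 0.1247]
tool_rot: [1.755, 1.568, -0.929]
force: [-0.4, -1.0, 4.7]
grip_width: 0.0174
```

```bash
python3 - <<'E'
from h import *
P=np.array([.5855,.083]);p0=np.array([.472,.0268,.124]);R0=Rd(np.radians(-63.8))
f0=206.3;r=.1255
rows([(P[0]+r*np.cos(np.radians(f)),P[1]+r*np.sin(np.radians(f)),.073,f+90-360) for f in np.linspace(f0,271,18)[1:]],p0,R0)
E
```

```text
[-0.068, 0.0, 0.0] [0.0, 0.82, -0.14]
[-0.135, 0.0, 0.0] [0.0, 1.65, -0.23]
[-0.201, 0.0, 0.0] [0.0, 2.47, -0.37]
[-0.267, 0.0, 0.0] [0.0, 3.29, -0.56]
[-0.334, 0.0, 0.0] [0.0, 4.08, -0.81]
[-0.4, 0.0, 0.0] [0.0, 4.86, -1.11]
[-0.467, 0.0, 0.0] [0.0, 5.62, -1.46]
[-0.533, 0.0, 0.0] [0.0, 6.35, -1.86]
[-0.6, 0.0, 0.0] [0.0, 7.05, -2.3]
[-0.666, 0.0, 0.0] [0.0, 7.72, -2.8]
[-0.732, 0.0, 0.0] [0.0, 8.36, -3.33]
[-0.799, 0.0, 0.0] [0.0, 8.96, -3.91]
[-0.865, 0.0, 0.0] [0.0, 9.52, -4.53]
[-0.932, 0.0, 0.0] [0.0, 10.04, -5.18]
[-0.998, 0.0, 0.0] [0.0, 10.52, -5.86]
[-1.065, 0.0, 0.0] [0.0, 10.94, -6.58]
[-1.131, 0.0, 0.0] [0.0, 11.32, -7.32]
```

Call:
step_arm --angular '[[-0.07, 0, 0], [-0.13, 0, 0], [-0.2, 0, 0], [-0.27, 0, 0], [-0.33, 0, 0], [-0.4, 0, 0], [-0.47, 0, 0], [-0.53, 0, 0], [-0.6, 0, 0], [-0.6, 0, 0]]' --offset '[[0, 0.8, -0.1], [0, 1.6, -0.2], [0, 2.5, -0.4], [0, 3.3, -0.6], [0, 4.1, -0.8], [0, 4.9, -1.1], [0, 5.6, -1.5], [0, 6.4, -1.9], [0, 7.0, -2.3], [0, 7.0, -2.3]]' --gripper '[1, 1, 1, 1, 1, 1, 1, 1, 1, 1]'

```text
t: 5.08
tool_pos: [0.5248, -0.0262, 0.1247]
tool_rot: [0.869, 1.567, -1.215]
force: [-1.8, -4.0, 5.4]
grip_width: 0.0176
```

```bash
python3 - <<'E'
from h import *
for n in("scene","top"): cv2.imwrite(f"pics/{n}2.png",bot.get_image(n))
a=cv2.imread("pics/scene2.png")[170:380,150:430];b=cv2.imread("pics/top2.png")[40:250,60:340]
cv2.imwrite("pics/m2.png",cv2.resize(np.vstack([a,b]),None,fx=1.4,fy=1.4))
P=np.array([.5855,.083]);p0=np.array([.472,.0268,.124]);R0=Rd(np.radians(-63.8))
p1=p0+R0@np.array([0,.07,-.023]);R1=R0@R.from_rotvec([-.6,0,0]).as_matrix()
o,p,Rm=st();print(p,p1,o['force'],o['grip_width'],np.degrees(np.arctan2(Rm[1,1],Rm[0,1])))
r=.1255
rows([(P[0]+r*np.cos(np.radians(f)),P[1]+r*np.sin(np.radians(f)),.073,f+90-360) for f in (244.5,248.3,252.1,256,260,264,268,271,274,275,276,276.6,277)],p1,R1)
E
```

```text
[ 0.52440005 -0.02600583  0.12467614] [ 0.52354235 -0.02585345  0.124     ] [-2.68444165 -5.17679455  4.72703724] 0.017968867527385295 -29.473746931427623
[-0.068, 0.0, 0.0] [0.0, 0.91, -0.0]
[-0.135, 0.0, 0.0] [0.0, 1.74, -0.09]
[-0.201, 0.0, 0.0] [0.0, 2.56, -0.23]
[-0.269, 0.0, 0.0] [0.0, 3.39, -0.43]
[-0.339, 0.0, 0.0] [0.0, 4.22, -0.69]
[-0.409, 0.0, 0.0] [0.0, 5.04, -1.01]
[-0.479, 0.0, 0.0] [0.0, 5.83, -1.39]
[-0.531, 0.0, 0.0] [0.0, 6.4, -1.7]
[-0.583, 0.0, 0.0] [0.0, 6.96, -2.05]
[-0.601, 0.0, 0.0] [0.0, 7.14, -2.17]
[-0.618, 0.0, 0.0] [0.0, 7.32, -2.3]
[-0.629, 0.0, 0.0] [0.0, 7.43, -2.37]
[-0.636, 0.0, 0.0] [0.0, 7.5, -2.43]
```

View pics/m2.png

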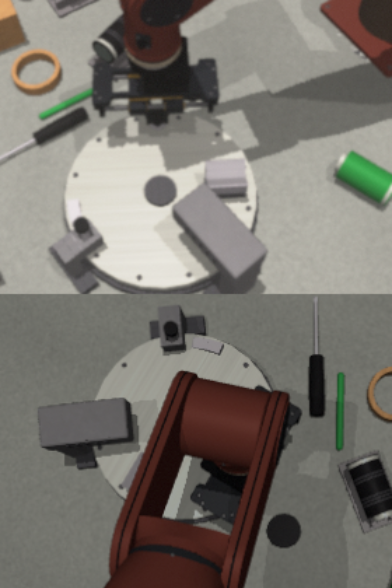

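The table is turning: the V-block has emerged at scene crop (225,177) and the ramp is nearing the pin at (80,225). I continue.

Call:
step_arm --angular '[[-0.07, 0, 0], [-0.13, 0, 0], [-0.2, 0, 0], [-0.27, 0, 0], [-0.34, 0, 0], [-0.41, 0, 0], [-0.48, 0, 0], [-0.53, 0, 0], [-0.53, 0, 0]]' --offset '[[0, 0.9, 0], [0, 1.7, -0.1], [0, 2.6, -0.2], [0, 3.4, -0.4], [0, 4.2, -0.7], [0, 5.0, -1.0], [0, 5.8, -1.4], [0, 6.4, -1.7], [0, 6.4, -1.7]]' --gripper '[1, 1, 1, 1, 1, 1, 1, 1, 1]'

```text
t: 6.3
tool_pos: [0.5833, -0.039, 0.1218]
tool_rot: [-1.823, 1.557, 2.906]
force: [-15.5, 7.0, 8.9]
grip_width: 0.0621
```

```bash
python3 - <<'E'
from h import *
cv2.imwrite("pics/scene3.png",bot.get_image("scene"))
crop("pics/scene3.png","pics/m3.png",170,200,360,390,4)
P=np.array([.5855,.083])
o,p,Rm=st();d=p[:2]-P;print(p,np.linalg.norm(d),np.degrees(np.arctan2(d[1],d[0]))+360,o['force'],o['grip_width'],np.degrees(np.arctan2(Rm[1,1],Rm[0,1])))
E
```

```text
[ 0.58316091 -0.03909685  0.12184157] 0.12211925568065171 268.9024820424399 [-16.62020274   6.52758172   9.71764923] 0.06134807748074058 0.9270247508556646
```

View pics/m3.png

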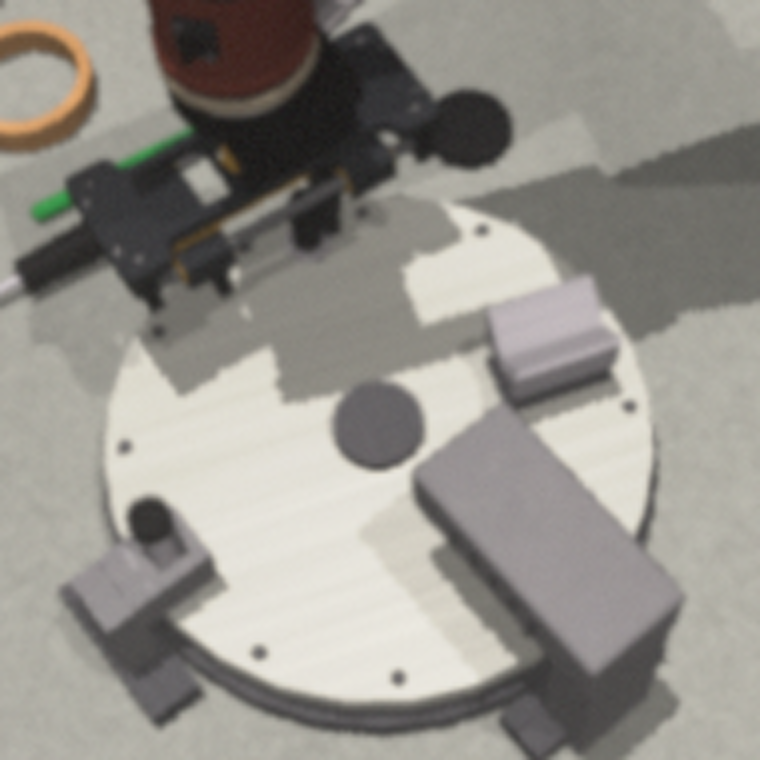

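The ramp's resistance forced the fingers open (61 mm, at only 8 N grip), so the knob lags about 21 mm behind, against the trailing finger. I back up to centre on the knob and regrip harder.

Call:
step_arm --angular '[[0.05, 0, 0], [0.1, 0, 0], [0.15, 0, 0], [0.15, 0, 0], [0.15, 0, 0], [0.15, 0, 0]]' --offset '[[0, -0.7, 0], [0, -1.4, 0.1], [0, -2.1, 0.2], [0, -2.1, 0.2], [0, -2.1, 0.2], [0, -2.1, 0.2]]' --gripper '[6.1, 6, 4, 1, 1, 1]' --squeeze 12

```text
t: 7.1
tool_pos: [0.5667, -0.0442, 0.1241]
tool_rot: [-0.735, 1.568, -2.438]
force: [-8.9, -0.9, 5.2]
grip_width: 0.0277
```

```bash
python3 - <<'E'
from h import *
cv2.imwrite("pics/scene4.png",bot.get_image("scene"))
crop("pics/scene4.png","pics/m4.png",170,200,360,390,4)
P=np.array([.5855,.083])
o,p,Rm=st();d=p[:2]-P;print(p,np.linalg.norm(d),np.degrees(np.arctan2(d[1],d[0]))+360,o['force'],o['grip_width'],np.degrees(np.arctan2(Rm[1,1],Rm[0,1])))
E
```

```text
[ 0.56597982 -0.044175    0.12409249] 0.12866436571958473 261.2737359334277 [-12.18517877  -1.63599528   9.2184462 ] 0.02388103589852047 -7.5748738339488435
```

View pics/m4.png

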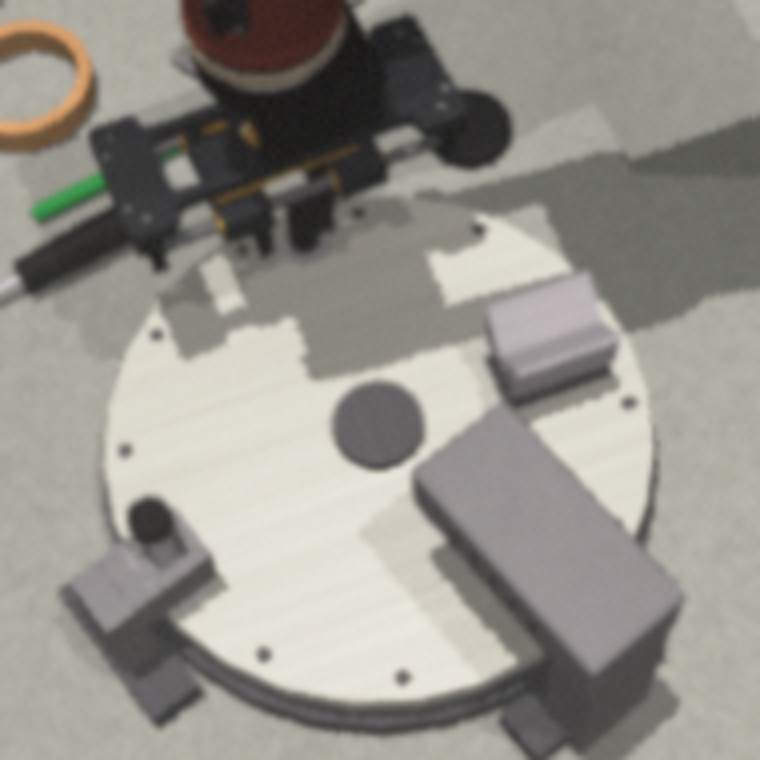

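Call:
step_arm --angular '[[0, 0, 0], [0, 0, 0], [0, 0, 0]]' --offset '[[0, 0, 0], [0, 0, 0], [0, 0, 0]]' --gripper '[1, 1, 1]' --squeeze 40

```text
t: 7.52
tool_pos: [0.5654, -0.0443, 0.124]
tool_rot: [-1.098, 1.565, -2.801]
force: [-9.3, -1.9, 7.3]
grip_width: 0.0169
```

```bash
python3 - <<'E'
from h import *
P=np.array([.5855,.083]);p0=np.array([.472,.0268,.124]);R0=Rd(np.radians(-63.8))
def adv(p,Rm,w,d): return p+Rm@(np.array(d)/100),Rm@R.from_rotvec([w,0,0]).as_matrix()
p1,R1=adv(p0,R0,-.6,[0,7,-2.3]);p1,R1=adv(p1,R1,-.53,[0,6.4,-1.7]);p1,R1=adv(p1,R1,.15,[0,-2.1,.2])
o,p,Rm=st();d=p[:2]-P;print(p,p1,np.linalg.norm(d),np.degrees(np.arctan2(d[1],d[0]))+360,o['force'],o['grip_width'],np.degrees(np.arctan2(Rm[1,1],Rm[0,1])))
r=.1258
rows([(P[0]+r*np.cos(np.radians(f)),P[1]+r*np.sin(np.radians(f)),.073,f+90-360) for f in np.arange(262,278.1,1)],p1,R1)
E
```

```text
[ 0.56543432 -0.04432232  0.12404036] [ 0.56667467 -0.04483166  0.124     ] 0.12889377293381674 261.04398984038585 [-9.31239685 -1.92053978  7.30523214] 0.01686548996238398 -7.568266292687161
[0.006, 0.0, 0.0] [0.0, 0.09, -0.34]
[-0.011, 0.0, 0.0] [0.0, 0.31, -0.34]
[-0.029, 0.0, 0.0] [0.0, 0.53, -0.35]
[-0.046, 0.0, 0.0] [0.0, 0.75, -0.35]
[-0.064, 0.0, 0.0] [0.0, 0.96, -0.37]
[-0.081, 0.0, 0.0] [0.0, 1.18, -0.38]
[-0.099, 0.0, 0.0] [0.0, 1.4, -0.4]
[-0.116, 0.0, 0.0] [0.0, 1.62, -0.42]
[-0.134, 0.0, 0.0] [0.0, 1.84, -0.45]
[-0.151, 0.0, 0.0] [0.0, 2.06, -0.48]
[-0.168, 0.0, 0.0] [0.0, 2.27, -0.52]
[-0.186, 0.0, 0.0] [0.0, 2.49, -0.56]
[-0.203, 0.0, 0.0] [0.0, 2.7, -0.6]
[-0.221, 0.0, 0.0] [0.0, 2.92, -0.65]
[-0.238, 0.0, 0.0] [0.0, 3.13, -0.7]
[-0.256, 0.0, 0.0] [0.0, 3.35, -0.75]
[-0.273, 0.0, 0.0] [0.0, 3.56, -0.81]
```

Call:
step_arm --angular '[[-0.01, 0, 0], [-0.03, 0, 0], [-0.05, 0, 0], [-0.06, 0, 0], [-0.08, 0, 0], [-0.1, 0, 0], [-0.12, 0, 0], [-0.13, 0, 0], [-0.15, 0, 0], [-0.15, 0, 0]]' --offset '[[0, 0.3, -0.1], [0, 0.5, -0.2], [0, 0.8, -0.3], [0, 1.0, -0.35], [0, 1.2, -0.4], [0, 1.4, -0.4], [0, 1.6, -0.4], [0, 1.8, -0.45], [0, 2.1, -0.5], [0, 2.1, -0.5]]' --gripper '[1, 1, 1, 1, 1, 1, 1, 1, 1, 1]'

```text
t: 8.78
tool_pos: [0.5879, -0.0453, 0.1241]
tool_rot: [-0.347, 1.563, -1.9]
force: [-4.9, -12.1, 0.6]
grip_width: 0.0167
```

```bash
python3 - <<'E'
from h import *
cv2.imwrite("pics/scene5.png",bot.get_image("scene"))
crop("pics/scene5.png","pics/m5.png",170,200,360,390,4)
P=np.array([.5855,.083])
o,p,Rm=st();d=p[:2]-P;print(p,np.linalg.norm(d),np.degrees(np.arctan2(d[1],d[0]))+360,o['force'],o['grip_width'],np.degrees(np.arctan2(Rm[1,1],Rm[0,1])))
E
```

```text
[ 0.58794141 -0.04532322  0.12408197] 0.12834643796215403 271.0899477014118 [ -4.84570781 -14.16857516   1.28253962] 0.017084617339852386 1.022491039797072
```

View pics/m5.png

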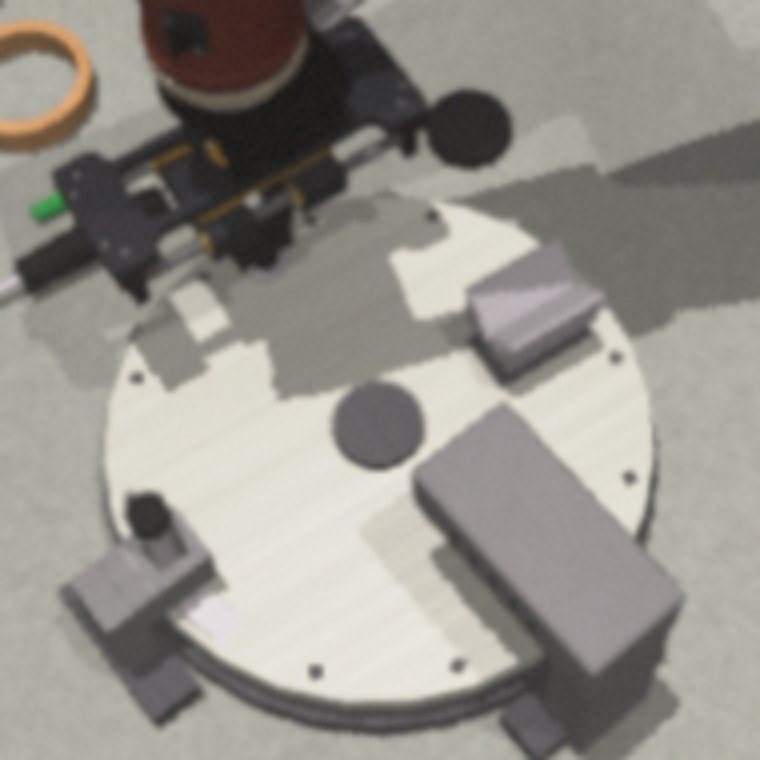

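Call:
step_arm --angular '[[-0.02, 0, 0], [-0.035, 0, 0], [-0.05, 0, 0], [-0.07, 0, 0], [-0.085, 0, 0], [-0.095, 0, 0], [-0.1, 0, 0], [-0.1, 0, 0]]' --offset '[[0, 0.2, 0], [0, 0.4, 0], [0, 0.6, 0], [0, 0.8, 0], [0, 1.0, 0], [0, 1.15, -0.05], [0, 1.25, -0.05], [0, 1.25, -0.05]]' --gripper '[1, 1, 1, 1, 1, 1, 1, 1]'

```text
t: 9.82
tool_pos: [0.6013, -0.0445, 0.1241]
tool_rot: [-0.158, 1.564, -1.611]
force: [-1.0, -12.6, -2.0]
grip_width: 0.0169
```

```bash
python3 - <<'E'
from h import *
cv2.imwrite("pics/scene6.png",bot.get_image("scene"))
crop("pics/scene6.png","pics/m6.png",170,200,360,390,4)
P=np.array([.5855,.083])
o,p,Rm=st();d=p[:2]-P;print(p,np.linalg.norm(d),np.degrees(np.arctan2(d[1],d[0]))+360,o['force'],o['grip_width'],np.degrees(np.arctan2(Rm[1,1],Rm[0,1])))
E
```

```text
[ 0.60127833 -0.04447364  0.1241036 ] 0.1284464267163357 277.0560241187203 [ -0.14857993 -11.58788958  -2.33296967] 0.017203947644796463 6.752019438676638
```

View pics/m6.png

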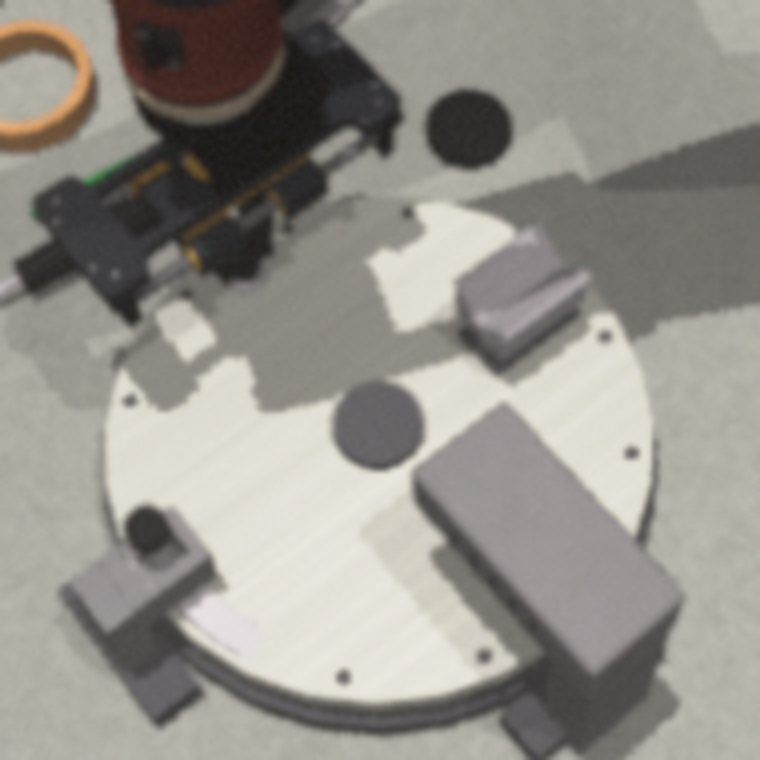

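```bash
python3 - <<'E'
import cv2,numpy as np
a=[cv2.resize(cv2.imread(f"pics/scene{i}.png")[305:380,180:250],None,fx=5,fy=5,interpolation=cv2.INTER_CUBIC) for i in(0,2,3,5,6)]
cv2.imwrite("pics/pin.png",cv2.resize(np.hstack(a),None,fx=.45,fy=.9))
cv2.imwrite("pics/pin.png",np.vstack([np.hstack(a[0:2]+[a[2]]),np.hstack(a[3:]+[a[4]*0])])[:, :][::1])
i=cv2.imread("pics/pin.png");cv2.imwrite("pics/pin.png",cv2.resize(i,(800,571)))
E
```

```text
(no output)
```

View pics/pin.png

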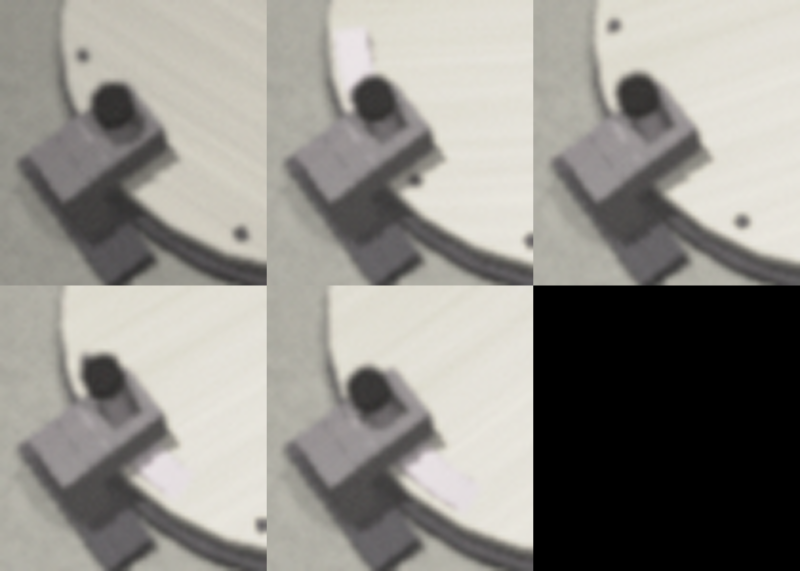

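The pin rode up (frame 5) and has now dropped (frame 6), with no tangential force left. I check this by pushing on slightly, then pulling back a little.

Call:
step_arm --angular '[[0, 0, 0], [-0.01, 0, 0], [-0.01, 0, 0]]' --offset '[[0, 0.1, 0.1], [0, 0.15, 0.2], [0, 0.15, 0.2]]' --gripper '[1, 1, 1]'

```text
t: 10.25
tool_pos: [0.6027, -0.0446, 0.1241]
tool_rot: [-0.361, 1.566, -1.803]
force: [-2.2, -5.9, -0.3]
grip_width: 0.0169
```

Call:
step_arm --angular '[[0, 0, 0], [0.02, 0, 0], [0.03, 0, 0], [0.03, 0, 0]]' --offset '[[0, -0.15, 0], [0, -0.3, 0], [0, -0.4, 0], [0, -0.4, 0]]' --gripper '[1, 1, 1, 1]'

```text
t: 10.75
tool_pos: [0.5987, -0.045, 0.1241]
tool_rot: [-0.301, 1.567, -1.774]
force: [-1.7, -5.7, -0.4]
grip_width: 0.0169
```

```bash
python3 - <<'E'
from h import *
P=np.array([.5855,.083])
o,p,Rm=st();d=p[:2]-P;print(p,np.linalg.norm(d),np.degrees(np.arctan2(d[1],d[0]))+360,o['force'],o['grip_width'],np.degrees(np.arctan2(Rm[1,1],Rm[0,1])))
E
```

```text
[ 0.59873392 -0.04504224  0.1240791 ] 0.12872432900270814 275.9009037292644 [-1.72771797 -5.71957364 -0.36459601] 0.01688789120440787 5.594505790465823
```

No resistance either way, so the pin isn't caught yet (or there's play in the detent). I push on in small steps, watching the force.

Call:
step_arm --angular '[[-0.01, 0, 0], [-0.02, 0, 0], [-0.03, 0, 0], [-0.04, 0, 0], [-0.05, 0, 0], [-0.05, 0, 0]]' --offset '[[0, 0.15, 0], [0, 0.3, 0], [0, 0.45, 0], [0, 0.55, 0], [0, 0.6, 0], [0, 0.6, 0]]' --gripper '[1, 1, 1, 1, 1, 1]'

```text
t: 11.5
tool_pos: [0.6047, -0.0443, 0.1241]
tool_rot: [-0.385, 1.567, -1.808]
force: [-2.0, -5.9, -0.6]
grip_width: 0.0168
```

Call:
step_arm --angular '[[-0.01, 0, 0], [-0.015, 0, 0], [-0.015, 0, 0]]' --offset '[[0, 0.1, 0], [0, 0.2, 0], [0, 0.2, 0]]' --gripper '[1, 1, 1]'

```text
t: 11.88
tool_pos: [0.6057, -0.0442, 0.1241]
tool_rot: [-0.895, 1.565, -2.303]
force: [-7.8, -6.2, 3.5]
grip_width: 0.0169
```

```bash
python3 - <<'E'
from h import *
P=np.array([.5855,.083])
o,p,Rm=st();d=p[:2]-P;print(p,np.linalg.norm(d),np.degrees(np.arctan2(d[1],d[0]))+360,o['force'],o['grip_width'],np.degrees(np.arctan2(Rm[1,1],Rm[0,1])))
cv2.imwrite("pics/scene7.png",bot.get_image("scene"))
crop("pics/scene7.png","pics/m7.png",170,290,290,390,6)
E
```

```text
[ 0.60571607 -0.0442101   0.12405098] 0.1288064364959107 279.0298637035337 [-7.81347784 -6.23514134  3.47409639] 0.016942665467715088 9.325540375523689
```

View pics/m7.png

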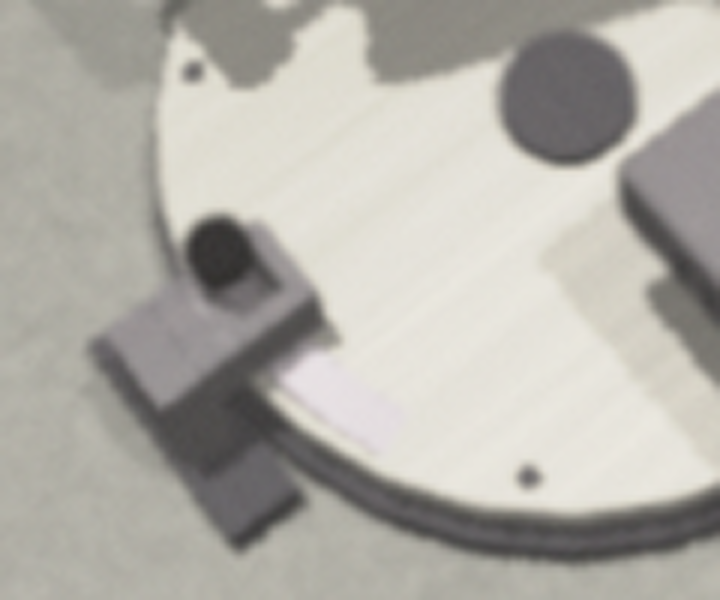

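Force rises to 8 N within 1 mm: that looks like the stop. I pull back to test the pin.

Call:
step_arm --angular '[[0.01, 0, 0], [0.02, 0, 0], [0.03, 0, 0], [0.03, 0, 0]]' --offset '[[0, -0.2, 0], [0, -0.3, 0], [0, -0.4, 0], [0, -0.4, 0]]' --gripper '[1, 1, 1, 1]'

```text
t: 12.42
tool_pos: [0.6028, -0.0446, 0.1241]
tool_rot: [-0.313, 1.567, -1.751]
force: [-1.3, -5.9, -0.6]
grip_width: 0.017
```

```bash
python3 - <<'E'
from h import *
P=np.array([.5855,.083])
o,p,Rm=st();d=p[:2]-P;print(p,np.linalg.norm(d),np.degrees(np.arctan2(d[1],d[0]))+360,o['force'],o['grip_width'],np.degrees(np.arctan2(Rm[1,1],Rm[0,1])))
E
```

```text
[ 0.60280179 -0.04460539  0.12407719] 0.12877301065760532 277.72154411458223 [-1.34830025 -5.90331077 -0.61909466] 0.01698819396455831 7.598567426327044
```

Call:
step_arm --angular '[[0.005, 0, 0], [0.01, 0, 0], [0.015, 0, 0], [0.015, 0, 0]]' --offset '[[0, -0.1, 0], [0, -0.2, 0], [0, -0.3, 0], [0, -0.3, 0]]' --gripper '[1, 1, 1, 1]'

```text
t: 12.92
tool_pos: [0.6, -0.0449, 0.1241]
tool_rot: [-0.183, 1.567, -1.637]
force: [-1.2, -5.4, -1.6]
grip_width: 0.0169
```

```bash
python3 - <<'E'
from h import *
P=np.array([.5855,.083])
o,p,Rm=st();d=p[:2]-P;print(p,np.linalg.norm(d),np.degrees(np.arctan2(d[1],d[0]))+360,o['force'],o['grip_width'],np.degrees(np.arctan2(Rm[1,1],Rm[0,1])))
cv2.imwrite("pics/scene8.png",bot.get_image("scene"))
a=[cv2.resize(cv2.imread(f"pics/scene{i}.png")[310:375,185:250],(400,400),interpolation=cv2.INTER_CUBIC) for i in(7,8)]
cv2.imwrite("pics/m8.png",np.hstack(a))
E
```

```text
[ 0.59998546 -0.04492925  0.12407703] 0.12874673139454923 276.4601022342071 [-1.19983931 -5.40792287 -1.59378437] 0.01687078630834321 6.723838540206235
```

View pics/m8.png

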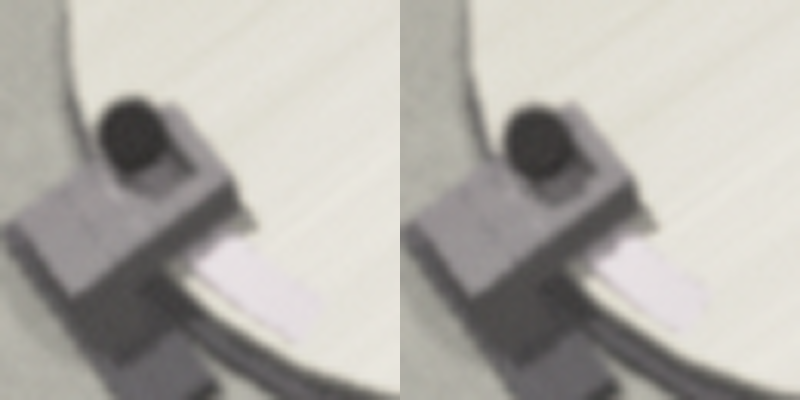

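Call:
step_arm --angular '[[0.005, 0, 0], [0.01, 0, 0], [0.015, 0, 0], [0.015, 0, 0]]' --offset '[[0, -0.1, 0], [0, -0.2, 0], [0, -0.3, 0], [0, -0.3, 0]]' --gripper '[1, 1, 1, 1]'

```text
t: 13.48
tool_pos: [0.5972, -0.0452, 0.1241]
tool_rot: [-0.005, 1.567, -1.473]
force: [0.6, -5.8, -1.6]
grip_width: 0.017
```

```bash
python3 - <<'E'
from h import *
P=np.array([.5855,.083])
o,p,Rm=st();d=p[:2]-P;print(p,np.linalg.norm(d),np.degrees(np.arctan2(d[1],d[0]))+360,o['force'],o['grip_width'],np.degrees(np.arctan2(Rm[1,1],Rm[0,1])))
cv2.imwrite("pics/scene9.png",bot.get_image("scene"))
a=[cv2.resize(cv2.imread(f"pics/scene{i}.png")[310:375,185:250],(400,400),interpolation=cv2.INTER_CUBIC) for i in(8,9)]
cv2.imwrite("pics/m9.png",np.hstack(a))
E
```

```text
[ 0.59720593 -0.04519369  0.12408497] 0.12872704418925487 275.21745963600114 [ 0.58428414 -5.75681202 -1.6210557 ] 0.016994526567619638 5.8513851570480675
```

View pics/m9.png

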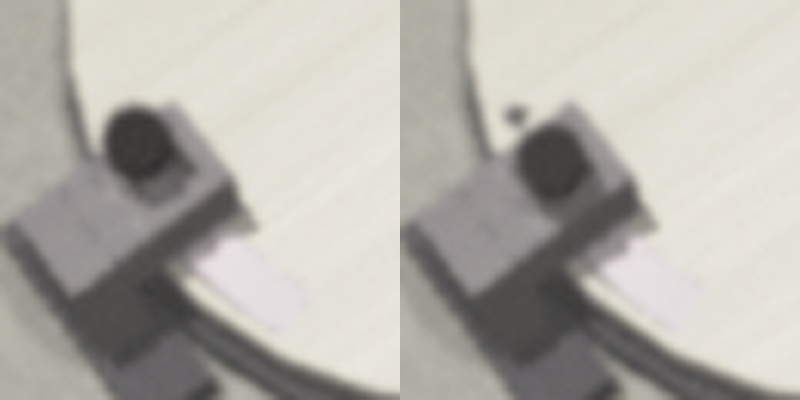

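Now the pin has visibly dropped, lower than at the start: (153,160) against (138,143). I check that it locks by pulling further back, then pushing forward.

Call:
step_arm --angular '[[0.01, 0, 0], [0.015, 0, 0], [0.015, 0, 0]]' --offset '[[0, -0.1, 0], [0, -0.3, 0], [0, -0.3, 0]]' --gripper '[1, 1, 1]'

```text
t: 13.9
tool_pos: [0.5959, -0.0453, 0.1241]
tool_rot: [0.902, 1.565, -0.582]
force: [8.9, -3.9, -9.7]
grip_width: 0.017
```

```bash
python3 - <<'E'
from h import *
P=np.array([.5855,.083])
o,p,Rm=st();d=p[:2]-P;print(p,np.linalg.norm(d),np.degrees(np.arctan2(d[1],d[0]))+360,o['force'],o['grip_width'],np.degrees(np.arctan2(Rm[1,1],Rm[0,1])))
E
```

```text
[ 0.59592455 -0.04527762  0.12410308] 0.1287004992107877 274.6459650277815 [ 8.87536504 -3.88462236 -9.71088581] 0.01698387266332566 4.987258626961291
```

Pulling back now meets 9 N, so the table is latched. I push forward to find the stop and the play.

Call:
step_arm --angular '[[-0.01, 0, 0], [-0.02, 0, 0], [-0.03, 0, 0], [-0.03, 0, 0]]' --offset '[[0, 0.2, 0], [0, 0.4, 0], [0, 0.5, 0], [0, 0.5, 0]]' --gripper '[1, 1, 1, 1]'

```text
t: 14.4
tool_pos: [0.5992, -0.045, 0.1241]
tool_rot: [-0.089, 1.567, -1.542]
force: [-0.4, -5.9, -2.7]
grip_width: 0.017
```

```bash
python3 - <<'E'
from h import *
P=np.array([.5855,.083])
o,p,Rm=st();d=p[:2]-P;print(p,np.linalg.norm(d),np.degrees(np.arctan2(d[1],d[0]))+360,o['force'],o['grip_width'],np.degrees(np.arctan2(Rm[1,1],Rm[0,1])))
cv2.imwrite("pics/scene10.png",bot.get_image("scene"))
crop("pics/scene10.png","pics/m10.png",170,200,360,390,4)
E
```

```text
[ 0.59920003 -0.04504086  0.12408205] 0.1287717061946064 276.1072604345977 [-0.41273989 -5.87875489 -2.72879391] 0.017023872178886196 6.728059989694856
```

View pics/m10.png

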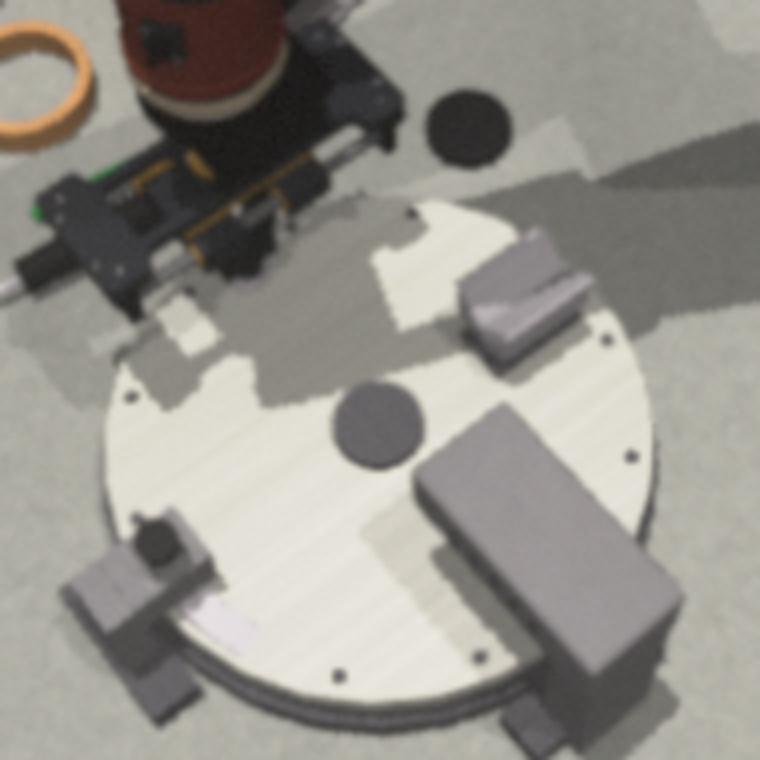

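Latched: the pin is down and there is play from about 275° (pin) to 278.7° (stop at 1.59 rad). I set it about 1.1° before the stop, which is 1.571 rad, then release.

Call:
step_arm --angular '[[-0.01, 0, 0], [-0.02, 0, 0], [-0.02, 0, 0], [-0.02, 0, 0]]' --offset '[[0, 0.15, 0], [0, 0.3, 0], [0, 0.3, 0], [0, 0.3, 0]]' --gripper '[1, 1, 1, 1]'

```text
t: 14.95
tool_pos: [0.6021, -0.0447, 0.1241]
tool_rot: [-0.131, 1.567, -1.564]
force: [-0.8, -6.6, -1.4]
grip_width: 0.0169
```

Call:
step_arm --angular '[[0, 0, 0], [0, 0, 0], [0, 0, 0], [0, 0, 0], [0, 0, 0], [0, 0, 0], [0, 0, 0], [0, 0, 0], [0, 0, 0]]' --offset '[[0, 0, 0], [0, 0, 0], [0, 0, 0], [-1, 0, 0], [-4, 0, 0], [-8, 0, 0], [-12, 0, 0], [-15, 0, 0], [-15, 0, 0]]' --gripper '[5, 5, 5, 5, 5, 5, 5, 5, 5]'

```text
t: 16.08
tool_pos: [0.6038, -0.0436, 0.2788]
tool_rot: [1.053, 1.562, -0.381]
force: [0.7, -0.3, 1.4]
grip_width: 0.05
```

```bash
python3 - <<'E'
from h import *
o,p,Rm=st();print(p,o['qpos'],o['force'],o['grip_width'],np.degrees(np.arctan2(Rm[1,1],Rm[0,1])))
rows([(.491,-.218,.16,-68),(.491,-.218,.055,-68)])
cv2.imwrite("pics/scene11.png",bot.get_image("scene"))
crop("pics/scene11.png","pics/m11.png",170,200,360,390,4)
E
```

```text
[ 0.60382689 -0.04361439  0.27882702] [-2.01614149e-01  1.78249794e-01  1.60059754e+00 -1.55292159e-03
  1.35437574e+00 -3.38409543e-01] [ 0.73127293 -0.34711114  1.38564453] 0.04997817100926047 7.857433032499934
[1.324, -0.001, -0.009] [6.75, -13.61, 15.7]
[1.324, -0.001, -0.009] [17.25, -13.69, 15.66]
```

View pics/m11.png

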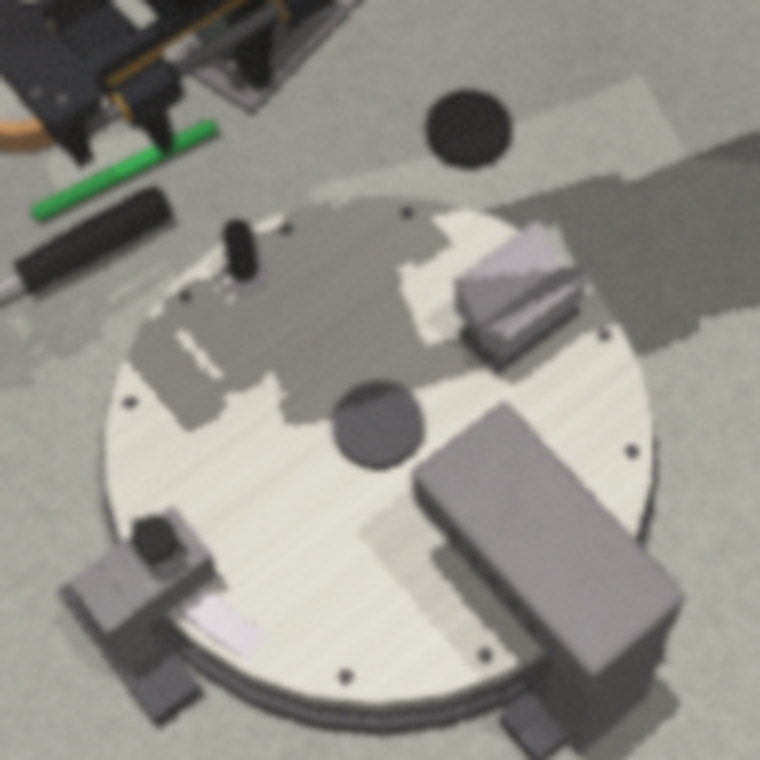

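The table is released, with the knob at scene px(230,257) and the pin down. Next I go above the lens.

Call:
step_arm --angular '[[0.15, 0, 0], [0.3, 0, 0], [0.45, 0, 0], [0.6, 0, 0], [0.75, 0, 0], [0.9, 0, 0], [1.05, 0, 0], [1.2, 0, 0], [1.32, 0, -0.008], [1.32, 0, -0.008], [1.32, 0, -0.008]]' --offset '[[0, -1.5, 1.7], [0, -3, 3.5], [0, -4.6, 5.3], [0, -6.2, 7.1], [0, -7.7, 8.9], [1, -9.3, 10.7], [3, -10.9, 12.5], [5, -12.4, 14.3], [6.7, -13.6, 15.7], [6.7, -13.6, 15.7], [6.7, -13.6, 15.7]]' --gripper '[7.8, 7.8, 7.8, 7.8, 7.8, 7.8, 7.8, 7.8, 7.8, 7.8, 7.8]' --squeeze 40

```text
t: 17.5
tool_pos: [0.4891, -0.2172, 0.2075]
tool_rot: [-0.788, 1.564, 2.743]
force: [-0.2, -0.1, -0.0]
grip_width: 0.0781
```

```bash
python3 - <<'E'
from h import *
o,p,Rm=st();print(p,o['force'],o['grip_width'],np.degrees(np.arctan2(Rm[1,1],Rm[0,1])))
rows([(.491,-.218,.055,-68)])
for n in("scene","top"): cv2.imwrite(f"pics/{n}12.png",bot.get_image(n))
a=cv2.imread("pics/scene12.png")[110:260,150:330];b=cv2.imread("pics/top12.png")[100:250,240:420]
cv2.imwrite("pics/m12.png",cv2.resize(np.hstack([a,b]),None,fx=2.2,fy=2.2))
E
```

```text
[ 0.48905535 -0.21717745  0.20752823] [-0.21096046 -0.12684575 -0.01253122] 0.0780973246784368 -67.65510127298778
[0.006, 0.005, 0.005] [10.15, 0.2, -0.19]
```

View pics/m12.png

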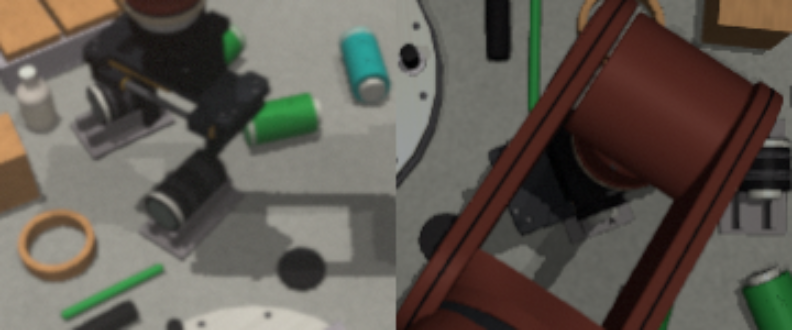

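Centred over the lens; I descend and grip.

Call:
step_arm --angular '[[0, 0, 0], [0.006, 0.003, 0.003], [0.006, 0.004, 0.004], [0.006, 0.004, 0.004], [0.006, 0.004, 0.004], [0.006, 0.004, 0.004]]' --offset '[[3, 0.1, -0.1], [5.5, 0.2, -0.2], [7.5, 0.2, -0.2], [9, 0.2, -0.2], [10.2, 0.2, -0.2], [10.2, 0.2, -0.2]]' --gripper '[7.8, 7.8, 7.8, 7.8, 7.8, 7.8]'

```text
t: 18.35
tool_pos: [0.4907, -0.2182, 0.105]
tool_rot: [-0.629, 1.569, 2.894]
force: [0.2, -1.4, -0.6]
grip_width: 0.0778
```

```bash
python3 - <<'E'
from h import *
np.set_printoptions(precision=4,suppress=True)
o,p,Rm=st();print(p,o['force'],o['grip_width'],np.degrees(np.arctan2(Rm[1,1],Rm[0,1])),Rm[:,0])
for n in("scene",): cv2.imwrite(f"pics/{n}13.png",bot.get_image(n))
crop("pics/scene13.png","pics/m13.png",170,120,300,230,5)
E
```

```text
[ 0.4907 -0.2182  0.105 ] [ 0.2469 -1.3613 -0.5824] 0.07779426896361884 -68.09983029127442 [-0.0016  0.0004 -1.    ]
```

View pics/m13.png

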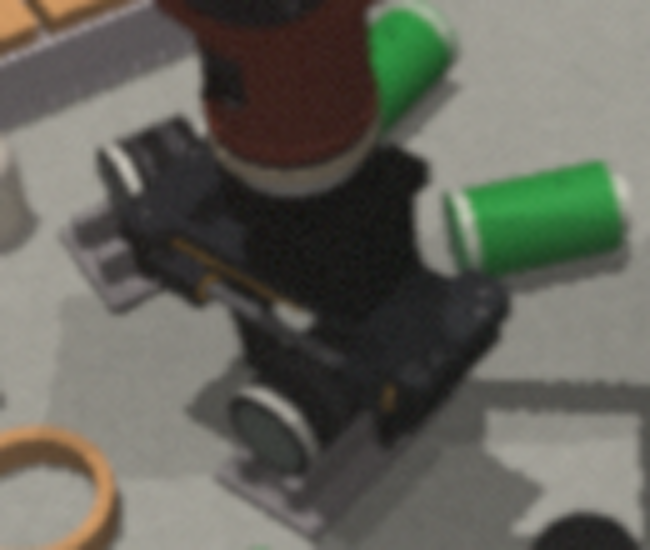

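Call:
step_arm --angular '[[0, 0, 0], [0, 0, 0], [0, 0, 0], [0, 0, 0], [0, 0, 0]]' --offset '[[0, 0, 0], [0, 0, 0], [0, 0, 0], [0, 0, 0], [0, 0, 0]]' --gripper '[4.5, 4.5, 4.5, 4.5, 4.5]' --squeeze 40

```text
t: 19.02
tool_pos: [0.4903, -0.2167, 0.1058]
tool_rot: [-1.325, 1.566, 2.198]
force: [-2.6, 8.4, 7.3]
grip_width: 0.0512
```

Call:
step_arm --angular '[[0, 0, 0], [0, 0, 0], [0, 0, 0], [0, 0, 0], [0, 0, 0], [0, 0, 0], [0, 0, 0]]' --offset '[[-0.5, 0, 0], [-2, 0, 0], [-5, 0, 0], [-9, 0, 0], [-13, 0, 0], [-15, 0, 0], [-15, 0, 0]]' --gripper '[4.5, 4.5, 4.5, 4.5, 4.5, 4.5, 4.5]'

```text
t: 19.9
tool_pos: [0.492, -0.2194, 0.2587]
tool_rot: [2.057, 1.565, -0.703]
force: [0.6, 0.5, -3.1]
grip_width: 0.0515
```

```bash
python3 - <<'E'
from h import *
np.set_printoptions(precision=4,suppress=True)
o,p,Rm=st();print(p,o['force'],o['grip_width'],np.degrees(np.arctan2(Rm[1,1],Rm[0,1])),Rm[:,0])
for n in("scene","top"): cv2.imwrite(f"pics/{n}14.png",bot.get_image(n))
crop("pics/scene14.png","pics/m14.png",150,60,350,230,4)
crop("pics/scene14.png","pics/m14b.png",170,200,360,390,4)
crop("pics/top14.png","pics/m14c.png",100,40,300,220,4)
E
```

```text
[ 0.492  -0.2194  0.2587] [ 0.6233  0.4504 -3.0924] 0.05149311752466142 -68.13617191146197 [ 0.0041 -0.0034 -1.    ]
```

View pics/m14.png

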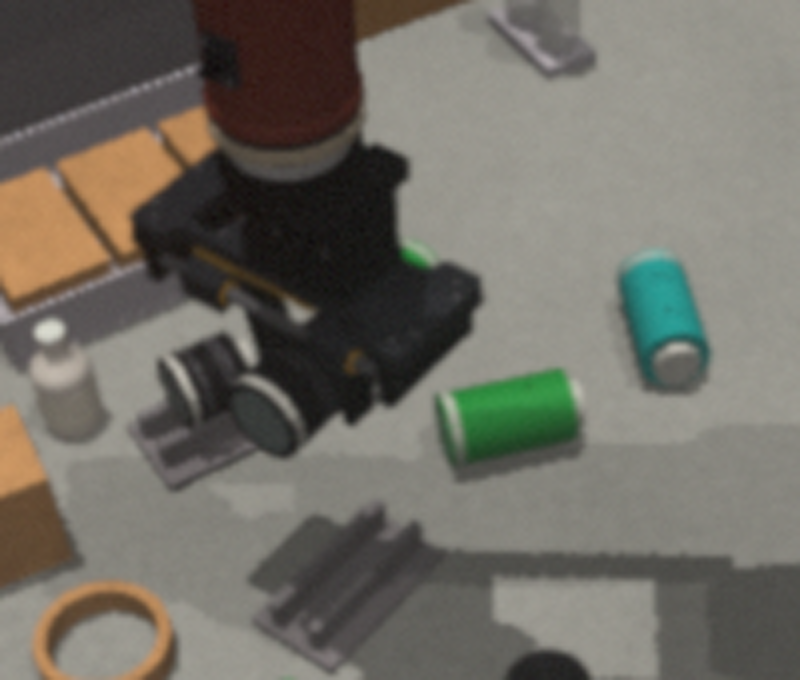

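View pics/m14b.png

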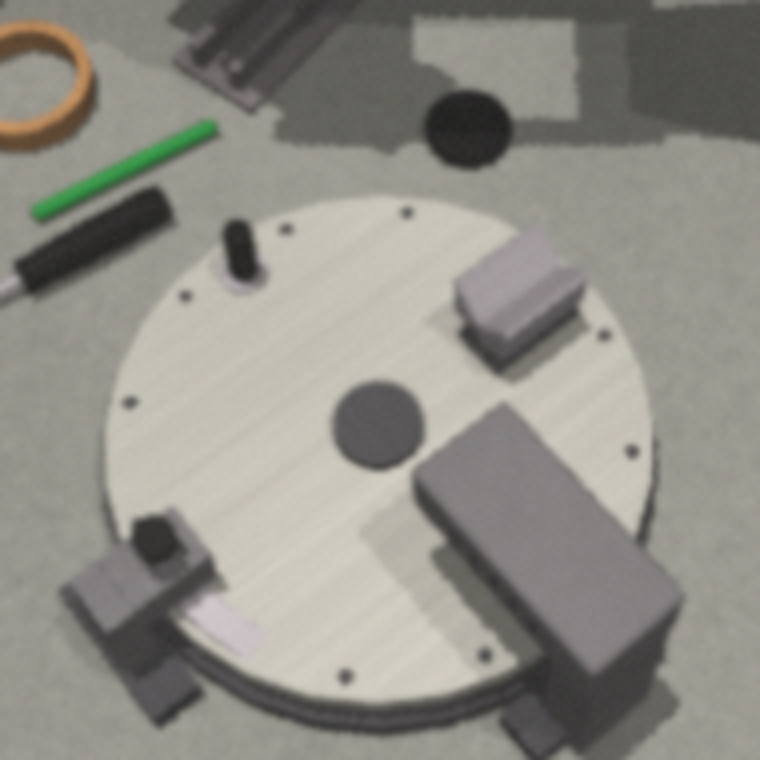

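View pics/m14c.png

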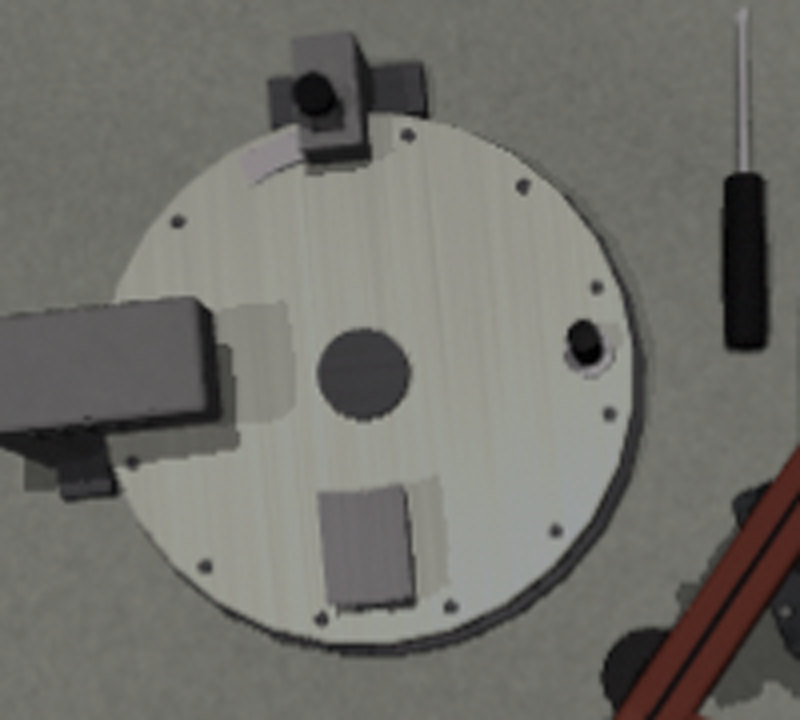

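Clear view: the lens is held level (51.5 mm across, -3.1 N weight), the block is free at top px(191,177), and the pin is down behind the ramp. I measure the block pose.

```bash
python3 - <<'E'
from h import *
np.set_printoptions(precision=4,suppress=True)
T=lambda x,y:(100+x/4-.4,40+y/4-.4)
S=lambda x,y:(170+x/4-.4,200+y/4-.4)
pt=onz("top",T(364,374),.045);ps=onz("scene",S(379,425),.045);print("pivot",pt,ps)
kt=onz("top",T(583,340),.092);ks=onz("scene",S(237,228),.092);print("knob",kt,ks)
for k,p in((kt,pt),(ks,ps)):
    d=k-p;print(np.linalg.norm(d[:2]),np.degrees(np.arctan2(d[1],d[0]))+360)
c=[onz("top",T(*q),.101) for q in[(318,492),(404,485),(413,605),(326,610)]]
m=np.mean(c,axis=0);print("block",m,*c)
for d in(c[0]-c[3],c[1]-c[2]):print(np.degrees(np.arctan2(d[1],d[0])),np.linalg.norm(d))
print(np.degrees(np.arctan2(*(m-pt)[[1,0]]))+360,np.linalg.norm((m-pt)[:2]))
# disc rim circle fit via holes? project predicted model overlay
def overlay(piv,ang,tag):
    # ang: groove axis world deg (direction from block toward pivot)
    a=np.radians(ang);ax=np.array([np.cos(a),np.sin(a),0]);n=np.array([-ax[1],ax[0],0])
    c=np.array([piv[0],piv[1],0])-.1*ax
    out=[]
    for nme,(u0,v0,u1,v1) in(("top",(160,140,230,210)),("scene",(270,240,340,310))):
        i=cv2.resize(cv2.imread(f"pics/{nme}14.png"),None,fx=5,fy=5,interpolation=cv2.INTER_CUBIC)
        P=[c+np.array([0,0,.101])+sx*.03*ax+sy*.0225*n for sx,sy in((1,1),(1,-1),(-1,-1),(-1,1))]
        cv2.polylines(i,[(proj(nme,P)*5+2).astype(int)],True,(0,0,255),1)
        P=[c+np.array([0,0,.0785])+sx*.03*ax for sx in(1,-1)]
        cv2.polylines(i,[(proj(nme,P)*5+2).astype(int)],True,(0,255,0),1)
        out.append(i[v0*5:v1*5,u0*5:u1*5])
    cv2.imwrite(f"pics/ov{tag}.png",np.hstack(out))
overlay([.5855,.083],7.0,"a")
E
```

```text
pivot [0.5861 0.0839 0.045 ] [0.5851 0.0821 0.045 ]
knob [ 0.5974 -0.0407  0.092 ] [ 0.6002 -0.0421  0.092 ]
0.12510637481513026 275.16270088081643
0.12511022250672998 276.92952845171993
block [0.4839 0.0708 0.101 ] [0.513  0.0965 0.101 ] [0.5173 0.0512 0.101 ] [0.4543 0.0449 0.101 ] [0.451  0.0905 0.101 ]
5.45282667210133 0.06232602946701057
5.700588146797856 0.06336519947457787
187.30481814999217 0.10305847082394481
```

View pics/ova.png

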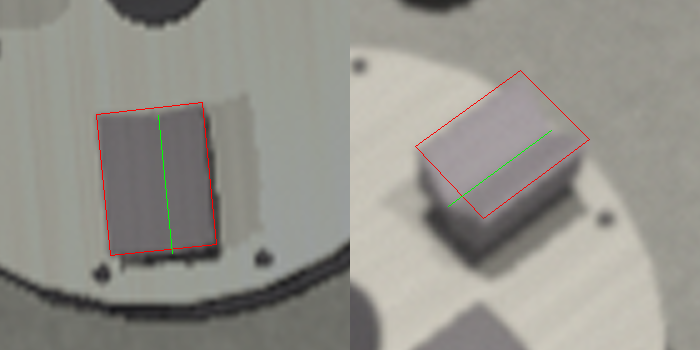

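```bash
python3 - <<'E'
from h import *
out=[]
for nme,(u0,v0,u1,v1) in(("top",(170,150,220,200)),("scene",(275,245,325,295))):
    i=cv2.imread(f"pics/{nme}14.png")[v0:v1,u0:u1];i=cv2.convertScaleAbs(i,alpha=1.6,beta=-50)
    out.append(cv2.resize(i,(400,400),interpolation=cv2.INTER_LANCZOS4))
cv2.imwrite("pics/bz.png",np.hstack(out))
E
```

```text
(no output)
```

View pics/bz.png

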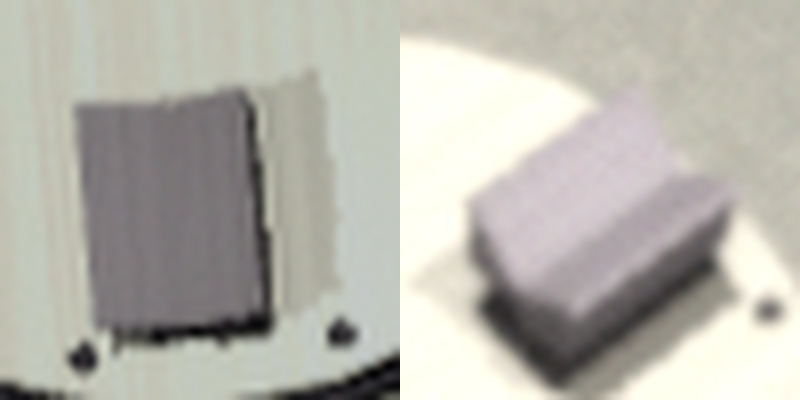

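```bash
python3 - <<'E'
from h import *
from scipy.optimize import least_squares
np.set_printoptions(precision=4,suppress=True)
tp=np.array([(77,103),(243,92),(258,322),(98,330)])/8+[170,150]-.44
sc=np.array([(240,88),(70,205),(170,312),(337,190)])/8+[275,245]-.44
# identify order: corners (ax sign, n sign) where ax toward pivot (+x), n=+y
def cor(v,z):
    a=v[2];ax=np.array([np.cos(a),np.sin(a),0]);n=np.array([-ax[1],ax[0],0]);c=np.array([v[0],v[1],z])
    return {k:c+k[0]*.03*ax+k[1]*.0225*n for k in((1,1),(1,-1),(-1,-1),(-1,1))}
v0=[.485,.071,.11]
for k,P in cor(v0,.101).items(): print(k,(proj("top",P)[0]-[170,150])*8,(proj("scene",P)[0]-[275,245])*8)
tk=[(1,1),(1,-1),(-1,-1),(-1,1)]
sk={}
for q in sc:
    sk[tuple(q)]=min(cor(v0,.101).items(),key=lambda kv:np.linalg.norm(proj("scene",kv[1])[0]-q))[0]
print(sk)
def res(v,use):
    C=cor(v,.101 if len(v)<4 else v[3]);r=[]
    if 't' in use:r+=[proj("top",C[k])[0]-q for k,q in zip(tk,tp)]
    if 's' in use:r+=[proj("scene",C[k])[0]-np.array(q) for q,k in sk.items()]
    return np.concatenate(r)
for use in('t','s','ts'):
    s=least_squares(res,v0,args=(use,),x_scale=[.01,.01,.01]);print(use,s.x[:2],np.degrees(s.x[2]),np.abs(s.fun).max())
s=least_squares(res,v0+[.101],args=('ts',));print(s.x,np.degrees(s.x[2]),s.fun)
E
```

```text
(1, 1) [ 71.9693 103.238 ] [173.4587 303.6635]
(1, -1) [242.0577  86.8451] [ 65.8845 187.5089]
(-1, -1) [261.4762 313.8325] [235.0355  68.1418]
(-1, 1) [ 90.7383 330.1179] [343.6078 179.1219]
{(np.float64(304.56), np.float64(255.56)): (-1, -1), (np.float64(283.31), np.float64(270.185)): (1, -1), (np.float64(295.81), np.float64(283.56)): (1, 1), (np.float64(316.685), np.float64(268.31)): (-1, 1)}
t [0.4851 0.0713] 5.344907865415853 0.8539236744384766
s [0.4877 0.0731] 5.806504369890986 0.83866121031798
ts [0.4862 0.072 ] 5.557819014745711 1.4032689440149113
[0.4858 0.0717 0.0967 0.0968] 5.541893133903561 [ 0.0763  0.1596  0.5241 -0.2259  0.6905 -0.6829 -0.5875  0.0622 -0.1923
 -0.6172 -0.2563 -0.5862  0.4239  0.6894  1.0066  0.6436]
```

```bash
python3 - <<'E'
from h import *
np.set_printoptions(precision=4,suppress=True)
o,p,Rm=st();print(p)
def ov(off,tag):
    c=p+Rm@np.array([.051+off[0],0,off[1]]);a=np.radians(-68.1+90)
    ax=np.array([np.cos(a),np.sin(a),0]);n=np.array([-ax[1],ax[0],0]);up=np.array([0,0,1])
    i=cv2.resize(cv2.imread("pics/scene14.png"),None,fx=8,fy=8,interpolation=cv2.INTER_CUBIC)
    for s in(-.045,.045):
        P=[c+s*ax+.026*(np.cos(t)*n+np.sin(t)*up) for t in np.linspace(0,2*np.pi,60)]
        cv2.polylines(i,[(proj("scene",P)*8+4).astype(int)],True,(0,0,255),1)
    u=(proj("scene",[c])[0]*8).astype(int);print(c)
    return i[u[1]-250:u[1]+250,u[0]-200:u[0]+200]
cv2.imwrite("pics/ol.png",np.hstack([ov((0,0),0),ov((.002,0),1)]))
E
```

```text
[ 0.4907 -0.2185  0.2553]
[ 0.4906 -0.2185  0.2043]
[ 0.4906 -0.2185  0.2023]
```

View pics/ol.png

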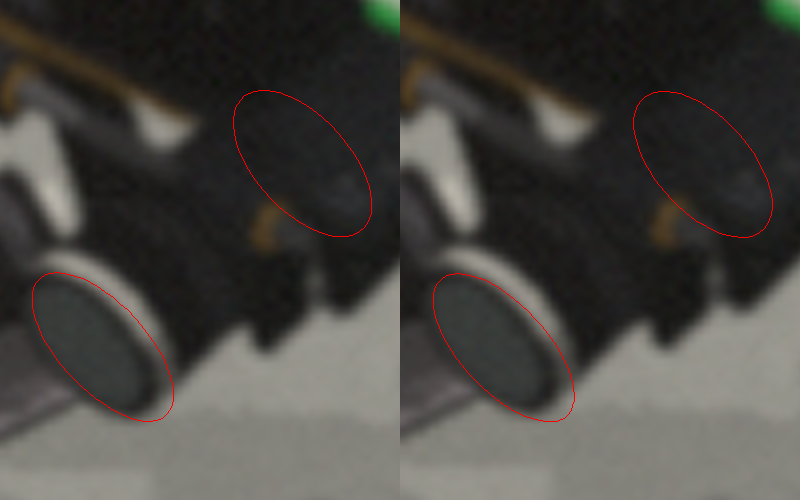

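```bash
python3 - <<'E'
from h import *
rows([(.4862,.0712,.2,-83.7),(.4862,.0712,.15,-83.7)])
E
```

```text
[0.272, 0.001, -0.0] [0.43, -27.05, -10.37]
[0.272, 0.001, -0.0] [5.43, -27.05, -10.38]
```

Call:
step_arm --angular '[[0.02, 0, 0], [0.05, 0, 0], [0.08, 0, 0], [0.11, 0, 0], [0.14, 0, 0], [0.17, 0, 0], [0.2, 0, 0], [0.23, 0, 0], [0.26, 0, 0], [0.27, 0, 0], [0.27, 0, 0], [0.27, 0, 0], [0.27, 0, 0]]' --offset '[[0, -1.5, -0.6], [0, -4.5, -1.7], [0, -7.5, -2.9], [0, -10.5, -4], [0, -13.5, -5.2], [0, -16.5, -6.3], [0, -19.5, -7.5], [0, -22.5, -8.6], [0, -25, -9.6], [0.2, -26.5, -10.2], [0.4, -27, -10.4], [0.4, -27, -10.4], [0.4, -27, -10.4]]' --gripper '[4.5, 4.5, 4.5, 4.5, 4.5, 4.5, 4.5, 4.5, 4.5, 4.5, 4.5, 4.5, 4.5]'

```text
t: 21.62
tool_pos: [0.4868, 0.0702, 0.2512]
tool_rot: [0.385, 1.569, -2.645]
force: [0.0, -0.8, -2.5]
grip_width: 0.0512
```

```bash
python3 - <<'E'
from h import *
np.set_printoptions(precision=4,suppress=True)
o,p,Rm=st();print(p,o['force'],o['grip_width'],np.degrees(np.arctan2(Rm[1,1],Rm[0,1])),Rm[:,0])
rows([(.4862,.0712,.125,-83.7),(.4862,.0712,.117,-83.7)])
cv2.imwrite("pics/scene15.png",bot.get_image("scene"))
crop("pics/scene15.png","pics/m15.png",200,180,380,330,4)
E
```

```text
[0.4868 0.0702 0.2512] [ 0.0097 -0.8435 -2.4812] 0.051189028890440885 -83.62428695247795 [-0.0012 -0.0006 -1.    ]
[0.001, 0.001, -0.0] [7.52, -0.11, 0.04]
[0.001, 0.001, -0.0] [8.32, -0.11, 0.04]
```

View pics/m15.png

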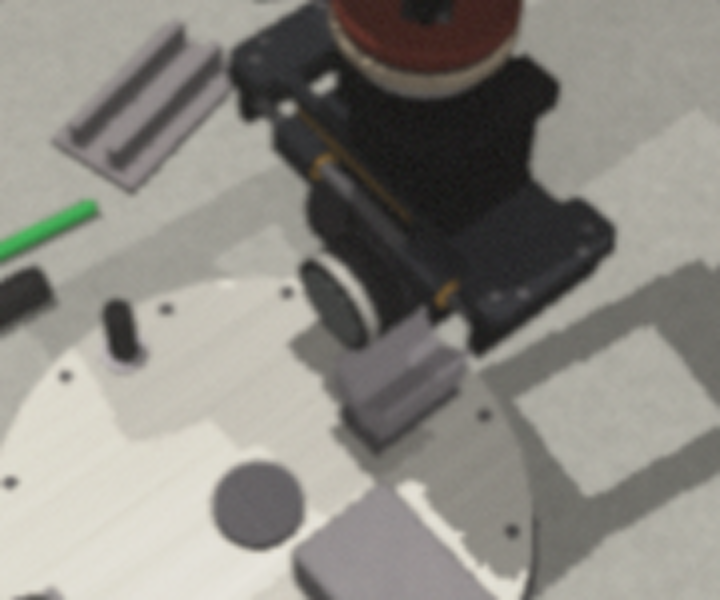

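Call:
step_arm --angular '[[0, 0, 0], [0, 0, 0], [0, 0, 0], [0, 0, 0], [0, 0, 0]]' --offset '[[2, 0, 0], [4, -0.1, 0], [5.5, -0.1, 0], [6, -0.1, 0], [6, -0.1, 0]]' --gripper '[4.5, 4.5, 4.5, 4.5, 4.5]'

```text
t: 22.3
tool_pos: [0.4869, 0.0716, 0.1916]
tool_rot: [0.393, 1.57, -2.637]
force: [0.4, 0.0, -1.7]
grip_width: 0.0512
```

```bash
python3 - <<'E'
from h import *
np.set_printoptions(precision=4,suppress=True)
o,p,Rm=st();print(p,o['force'],o['grip_width'],np.degrees(np.arctan2(Rm[1,1],Rm[0,1])),Rm[:,0])
cv2.imwrite("pics/scene16.png",bot.get_image("scene"));cv2.imwrite("pics/top16.png",bot.get_image("top"))
crop("pics/scene16.png","pics/m16.png",250,210,350,310,6)
crop("pics/top16.png","pics/m16t.png",130,80,260,220,4)
E
```

```text
[0.4869 0.0716 0.1916] [ 0.4369  0.0216 -1.6825] 0.0512010196494516 -83.60948743108683 [-0.0007 -0.0004 -1.    ]
```

View pics/m16.png

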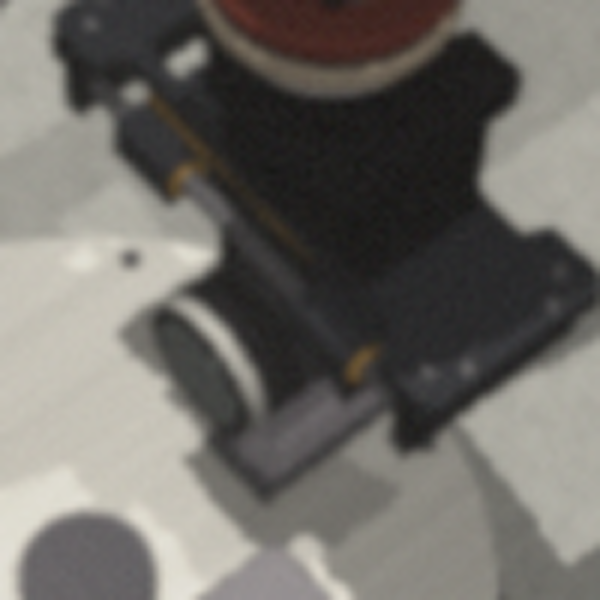

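View pics/m16t.png

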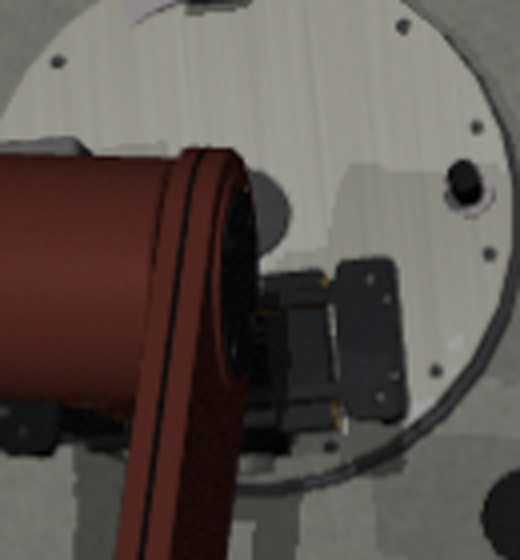

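Aligned over the groove; I descend to just above contact.

Call:
step_arm --angular '[[0, 0, 0], [0, 0, 0], [0, 0, 0], [0, 0, 0], [0, 0, 0]]' --offset '[[0.5, 0, 0.05], [1, 0, 0.05], [1.5, 0, 0.05], [1.8, 0, 0.05], [1.8, 0, 0.05]]' --gripper '[4.5, 4.5, 4.5, 4.5, 4.5]'

```text
t: 23.02
tool_pos: [0.486, 0.0717, 0.1732]
tool_rot: [0.17, 1.569, -2.86]
force: [-0.3, -0.7, -2.7]
grip_width: 0.0509
```

Call:
step_arm --angular '[[0, 0, 0], [0, 0, 0], [0, 0, 0], [0, 0, 0], [0, 0, 0]]' --offset '[[0.2, 0, 0], [0.4, 0, 0], [0.6, 0, 0], [0.7, 0, 0], [0.7, 0, 0]]' --gripper '[4.5, 4.5, 4.5, 4.5, 4.5]'

```text
t: 23.65
tool_pos: [0.4866, 0.0718, 0.167]
tool_rot: [2.62, 1.57, -0.409]
force: [0.2, 1.6, 2.9]
grip_width: 0.0512
```

```bash
python3 - <<'E'
from h import *
np.set_printoptions(precision=4,suppress=True)
o,p,Rm=st();print(p,o['force'],o['ft_torque'],o['grip_width'],np.degrees(np.arctan2(Rm[1,1],Rm[0,1])),Rm[:,0])
cv2.imwrite("pics/scene17.png",bot.get_image("scene"))
crop("pics/scene17.png","pics/m17.png",250,210,350,310,6)
E
```

```text
[0.4866 0.0718 0.167 ] [0.2255 1.6148 2.9431] [ 0.2195 -0.0389  0.1011] 0.05124015304153976 -83.58745914705082 [ 0.0004 -0.0002 -1.    ]
```

View pics/m17.png

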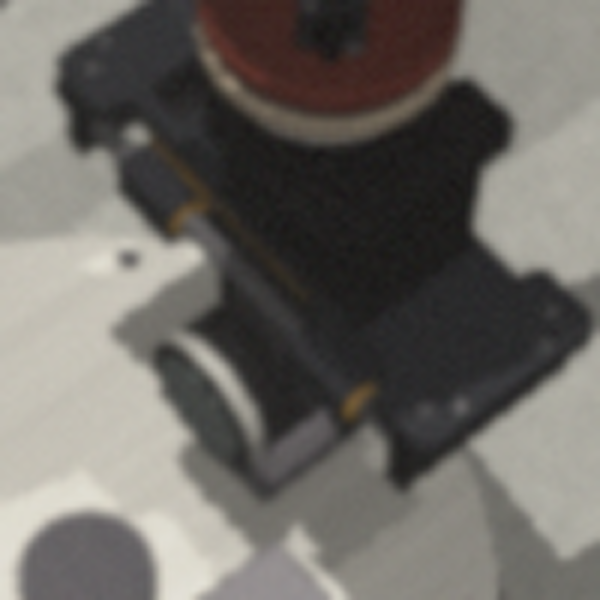

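Contact: about 5.6 N on the springs, roughly 4 mm of sink. I press about 6 mm further.

Call:
step_arm --angular '[[0, 0, 0], [0, 0, 0], [0, 0, 0], [0, 0, 0], [0, 0, 0], [0, 0, 0]]' --offset '[[0.15, 0, 0], [0.3, 0, 0], [0.45, 0, 0], [0.6, 0, 0], [0.6, 0, 0], [0.6, 0, 0]]' --gripper '[4.5, 4.5, 4.5, 4.5, 4.5, 4.5]'

```text
t: 24.45
tool_pos: [0.4867, 0.0717, 0.1616]
tool_rot: [2.371, 1.57, -0.659]
force: [-2.8, 1.9, 9.9]
grip_width: 0.0511
```

```bash
python3 - <<'E'
from h import *
np.set_printoptions(precision=4,suppress=True)
o,p,Rm=st();print(p,o['force'],o['ft_torque'],o['grip_width'],np.degrees(np.arctan2(Rm[1,1],Rm[0,1])),Rm[:,0])
cv2.imwrite("pics/scene18.png",bot.get_image("scene"));cv2.imwrite("pics/top18.png",bot.get_image("top"))
crop("pics/scene18.png","pics/m18.png",170,200,360,390,4)
crop("pics/top18.png","pics/m18t.png",100,40,300,220,4)
E
```

```text
[0.4867 0.0717 0.1616] [-2.8064  1.8682  9.8935] [0.1909 0.3949 0.1365] 0.05108872746937284 -83.58786830802211 [ 0.0005 -0.0004 -1.    ]
```

View pics/m18.png

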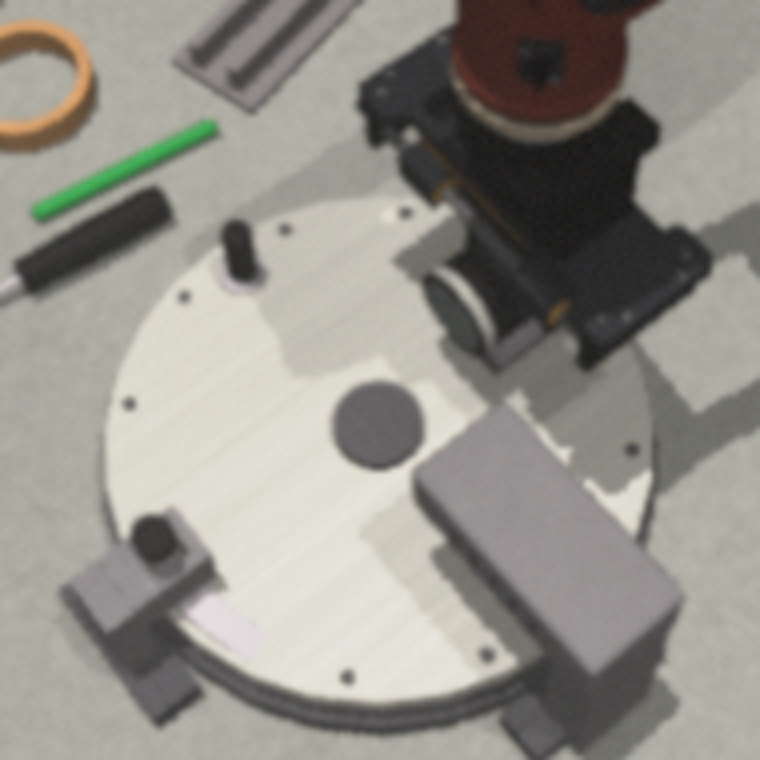

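View pics/m18t.png

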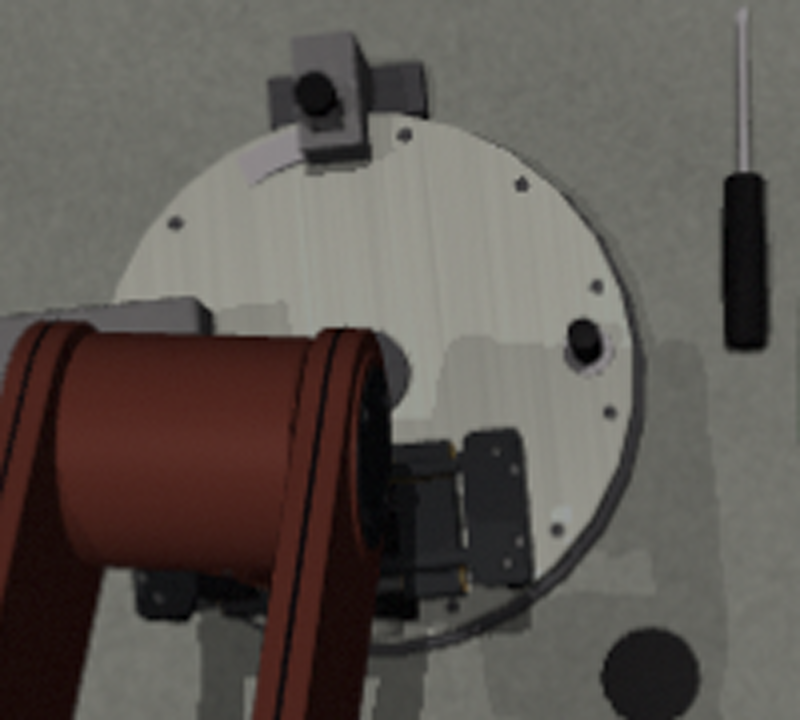

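Call:
step_arm --angular '[[0, 0, 0], [0, 0, 0], [0, 0, 0], [0, 0, 0], [0, 0, 0], [0, 0, 0]]' --offset '[[0.05, -0.02, 0], [0.1, -0.04, 0], [0.1, -0.04, 0], [0.1, -0.04, 0], [0.1, -0.04, 0], [0.1, -0.04, 0]]' --gripper '[4.5, 4.5, 4.5, 4.5, 4.5, 4.5]'

```text
t: 25.3
tool_pos: [0.4868, 0.0719, 0.1608]
tool_rot: [2.14, 1.57, -0.889]
force: [-3.5, -0.2, 9.8]
grip_width: 0.0513
```

```bash
python3 - <<'E'
from h import *
np.set_printoptions(precision=4,suppress=True)
o,p,Rm=st();print(p,o['force'],o['ft_torque'],o['grip_width'],np.degrees(np.arctan2(Rm[1,1],Rm[0,1])),Rm[:,0])
cv2.imwrite("pics/scene19.png",bot.get_image("scene"))
# overlay lens at assumed (x,y,.107)+ hypotheses on zoom
i=cv2.resize(cv2.imread("pics/scene19.png"),None,fx=8,fy=8,interpolation=cv2.INTER_CUBIC)
a=np.radians(6.3);ax=np.array([np.cos(a),np.sin(a),0]);n=np.array([-ax[1],ax[0],0]);up=np.array([0,0,1])
c=np.array([p[0],p[1],.107])
j=i.copy()
for s in(-.045,.045):
    P=[c+s*ax+.026*(np.cos(t)*n+np.sin(t)*up) for t in np.linspace(0,2*np.pi,60)]
    cv2.polylines(j,[(proj("scene",P)*8+4).astype(int)],True,(0,0,255),1)
b=c+np.array([0,0,-.016])
P=[b+sx*.03*ax+sy*.0225*n for sx,sy in((1,1),(1,-1),(-1,-1),(-1,1))]
cv2.polylines(j,[(proj("scene",P)*8+4).astype(int)],True,(0,255,0),1)
u=(proj("scene",[c])[0]*8).astype(int)
f=lambda k:k[u[1]-250:u[1]+250,u[0]-200:u[0]+200]
cv2.imwrite("pics/m19.png",np.hstack([f(i),f(j)]))
E
```

```text
[0.4868 0.0719 0.1608] [-3.5327 -0.1652  9.8248] [-0.0803  0.4687  0.1117] 0.05132500661268014 -83.58237153668601 [ 0.0007 -0.0009 -1.    ]
```

View pics/m19.png

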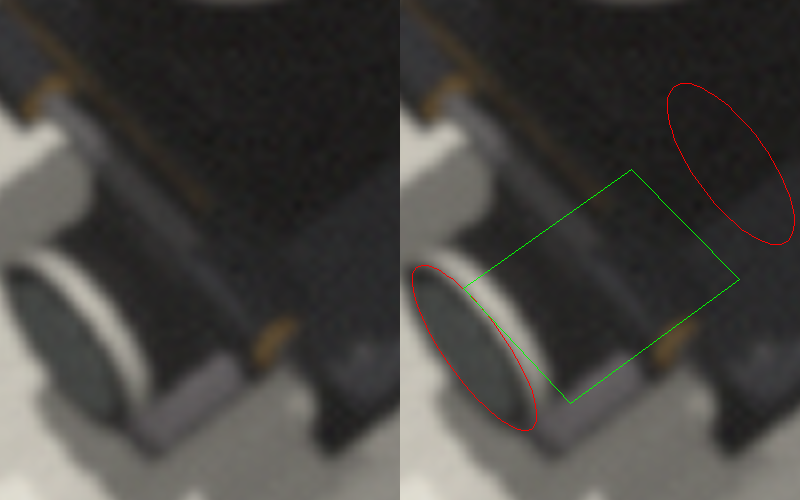

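```bash
python3 - <<'E'
from h import *
out=[]
a=np.radians(5.8);ax=np.array([np.cos(a),np.sin(a),0]);n=np.array([-ax[1],ax[0],0])
for k,(al,be) in((14,(1.6,-50)),(16,(2.2,-30)),(19,(2.2,-30))):
    i=cv2.imread(f"pics/scene{k}.png")[255:305,275:325];i=cv2.convertScaleAbs(i,alpha=al,beta=be)
    i=cv2.resize(i,(400,400),interpolation=cv2.INTER_CUBIC)
    for s,col in((0,(0,0,255)),(.01,(0,255,0)),(.016,(255,0,0))):
        c=np.array([.4868,.0722,.0975-s])
        for sx,sy in((1,1),(1,-1),(-1,1)):
            q=((proj("scene",[c+sx*.03*ax+sy*.0225*n])[0]-[275,255])*8+4).astype(int)
            cv2.circle(i,tuple(int(x) for x in q),3,col,-1)
    out.append(i)
cv2.imwrite("pics/cmp.png",cv2.resize(np.hstack(out),(800,267)))
cv2.imwrite("pics/cmp2.png",np.hstack(out[1:]))
E
```

```text
(no output)
```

View pics/cmp.png

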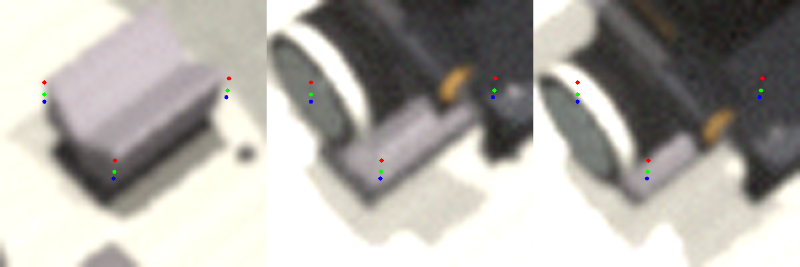

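View pics/cmp2.png

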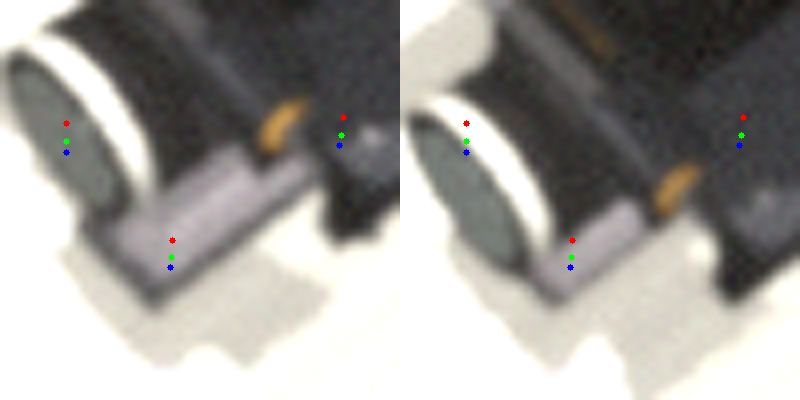

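Lateral force is nulled. The sink estimate is 9–10 mm: 12.6 N on the springs by force, 10.2 mm by travel. I make one small final trim and a last check.

Call:
step_arm --angular '[[0, 0, 0], [0, 0, 0], [0, 0, 0], [0, 0, 0], [0, 0, 0], [0, 0, 0], [0, 0, 0], [0, 0, 0]]' --offset '[[0.02, 0, 0.02], [0.03, 0, 0.04], [0.03, 0, 0.04], [0.03, 0, 0.04], [0.03, 0, 0.04], [0.03, 0, 0.04], [0.03, 0, 0.04], [0.03, 0, 0.04]]' --gripper '[4.5, 4.5, 4.5, 4.5, 4.5, 4.5, 4.5, 4.5]'

```text
t: 26.35
tool_pos: [0.4867, 0.0719, 0.1607]
tool_rot: [2.554, 1.569, -0.475]
force: [-2.8, 0.1, 11.0]
grip_width: 0.0511
```

```bash
python3 - <<'E'
from h import *
np.set_printoptions(precision=4,suppress=True)
o,p,Rm=st();print(o['t'],p,o['force'],o['ft_torque'],o['grip_width'],o['dq'],Rm[:,0])
for n in("scene","top"): cv2.imwrite(f"pics/{n}20.png",bot.get_image(n))
a=cv2.imread("pics/scene20.png");b=cv2.imread("pics/top20.png")
cv2.imwrite("pics/m20.png",cv2.resize(np.hstack([a,b]),(800,300)))
crop("pics/scene20.png","pics/m20b.png",130,90,360,390,2)
E
```

```text
26.35 [0.4867 0.0719 0.1607] [-2.7715  0.1073 10.9642] [0.0351 0.4071 0.1446] 0.0510921758797609 [-0.0005 -0.0006 -0.0001 -0.0001 -0.0013 -0.0008] [ 0.0015 -0.0008 -1.    ]
```

View pics/m20.png

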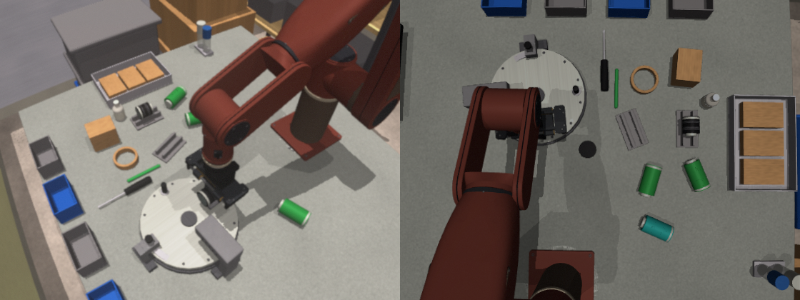

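View pics/m20b.png

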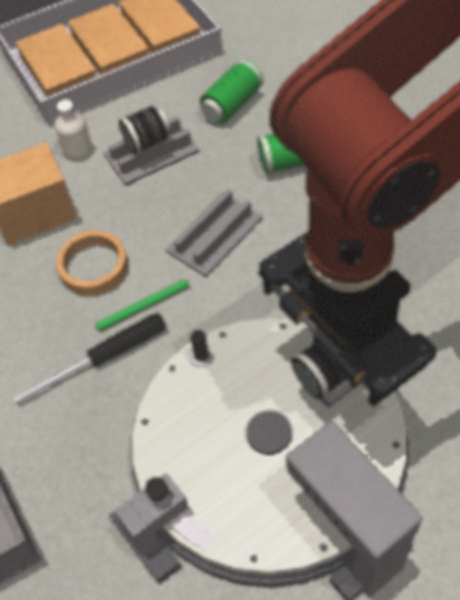

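The load is 13.8 N (about 9.8 mm of sink), with lateral force about 0.1 N and everything else in place. I hand the job in.

```bash
python3 -c "
from cell import bot
print(bot.close_job())"
```

```text
the job is handed in; nothing more can be done
None
```

I turned the turntable to its detent, then laid the long lens barrel in the V-block. I handed the job in at about 26.5 s, still gripping at 40 N and pressing down.

**Turntable**
- **First pull:** it failed because the 8 N grip slipped at the pin ramp. I regripped at 40 N and carried on.
- **Latching:** I pushed until I felt what I took to be the stop, but the pin did not drop. It fell only while I eased the table back about 8 mm at the knob. A further pull back then met about 9 N, so the table is latched.
- **Angle:** I left it about 1° short of that stop. My angle estimates disagree: the stop puts it at 1.571 rad, while most camera readings put it up to 1.3° lower. The free play I felt, about 3.6°, is more than the description led me to expect.

**Lens**
- **Sink:** the force on the springs, about 13.8 N, gives about 9.8 mm. The hand travel gives about 10 mm. The camera view of the block was too blurred to confirm either figure.
- **Groove contact:** sideways force is about 0.1 N, which I take to mean it bears on both sides. I could not see the contact directly.
- **Centring:** along the groove it should be within about 2 mm, since the two cameras differed by that much. About 2.8 N along the groove remains.

In the last pictures the pin is still down and the other things on the bench look unmoved.

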